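# Check a vapour seal under the hand lens

## Robot

A 7-joint arm with a two-finger parallel gripper is mounted at the origin on a cart in front of the work surface, level with it; the furniture and walls round the work are solid. World frame = base frame: x ahead of the robot, y to its left, z up, the work surface at z = 0. Lengths are in m, angles in rad, forces in N, time in s.
With the tool pointing down it reaches from about 0.425 to 0.8 m from the base axis. Payload 8.3 kg.
Tool frame: the origin (TCP) lies midway between the tips of the shut fingers; the grasp point (between the pads) lies manip.grip_depth behind it (manip.grip_depth is the distance from the TCP to the grasp point, in m); z points along the fingers, y is the direction in which the jaws open and shut (so a half turn about z gives the same grasp; the last joint's range is limited). The gripper opens to 85 mm and grips with 20 to 120 N. Pads are 22 mm wide; open, the fingers measure 114 mm over their backs; the gripper's body (76 mm by 85 mm) begins 54 mm behind the grasp point. The pads swing forward as they close: fully open they stand 13 mm farther back than shut.
Start: joints at [1.111, 0.383, 0.016, 1.37, -0.006, 1.388, -0.046], TCP at [0.242, -0.576, 0.196] pointing down, gripper open.
Joint ranges: [-2.95, 2.95], [-0.25, 2.06], [-1.52, 1.56], [0.18, 2.33], [-1.44, 4.58], [0.02, 2.06], [-3.01, 3.01]. Speed limits (rad/s): [2.39, 2.39, 3.01, 3.01, 3.14, 3.14, 3.14].

## Interface

Orientations are given as a rotation vector (axis times angle).
In Python, from plant import manip, vision gives the robot as it stands.
- The arm moves only by the tool apply_moves, never from a script. Its argument "moves" is a list of rows, each a list of 5 numbers: the opening, from -1 (shut) to 1 (fully open), then the shift along the tool's x, y, z in mm, then the turn about the tool's z in rad. In form: [[hand, dx, dy, dz, spin], ...]. A call has exactly 8 rows; each row is the pose to reach, as a shift and turn from the pose measured when the call began, along the tool's axes at that moment; what a row does not reach only later rows make up. A row lasts 1/8 s, in which the tool goes at most 62.5 mm and 10.7 degrees, less where a joint would pass 70% of its speed; a pose out of reach is approached as far as the arm can. A call with a gripper value outside its range is refused whole. The fingers move at their own pace and stop on an object; "grip_force" is the grip in N (left out, the last holds). Time passes only in rows, so rows that repeat a pose let the fingers close, or fill a call up. It gives the time, the measured TCP pose, the force and the opening at its end, in the units of the state.
- manip.sense(): the state, without advancing time (a new reading comes with each control period).
- vision.camera(name): name is "side" or "top" or "wrist"; returns the picture (480x640x3 uint8, red, green, blue); there is no depth.
- vision.camera_params(name): a dict with "fx", "fy", "cx", "cy" (pixels), "rvec" (rotation vector, rad) and "tvec" (3), from world to camera coordinates, as OpenCV has them; the wrist camera has in their place "T_tool_cam" (4x4, takes a point from camera to tool coordinates, whose origin is the TCP and whose axes are the flange's). Camera axes: x right, y down, z forward; pixel columns grow to the right and rows downward; lengths in m; the calibration is good to about 2 mm. A picture is of the moment at which its call begins: read the wrist's pose just before it. camera_params takes no time and is no camera call.
- manip.finish_job(): hands the job in, once; it reports no verdict.
The state is a dict: "clock": time; "q": joint angles; "qvel": joint speeds; "effort": joint torques, N m; "ee_pos": TCP position; "eef_rot": TCP orientation; "ft_force": force on the tool from outside, world axes, zero at the start; "wrist_torque": the same for the moment, N m; "opening": finger opening in m.
Only numpy, scipy, OpenCV 4.12 (cv2) and the standard library are available. Lean on these libraries where they do the work, as an engineer would, in place of code of your own. Each camera call takes 0.05 s, during which the arm holds its last target.

## Task

The evaporator's white vapour seal lies loaded in the inspection stage: press the sprung hold-down frame shut until its red catch snaps over it. Then take the reading lens from the log book and hold it level over the middle of the seal with the white line on its rim at the same height as the white line on the red collar of the focus post, so that I can look through it. Finish while holding it there still in the air; keep the lens off the stage, leave the collar as it is set and do not disturb the other things lying around.

Things in the scene. Friction and masses are not known exactly. Their poses are not given: they have to be found in the camera images.
- frame_pad (a point): Centre of the black ribbed thumb rest (40 x 24 mm) on top of the aluminium hold-down frame (112 x 78 x 5 mm, round 40 mm window), 101.5 mm from the hinge axis; the free edge is 22 mm further. Shut: 31.7 mm above the worktop. Push it down along its arc with closed fingertips: about 1 N from the spring, up to some 10 N from the catch over the last 8 mm; then the catch snaps over and there is a hard stop.
- frame_hinge (a point): Middle of the frame's hinge axis (the point's y axis), 28.5 mm above the worktop, fixed to the stage. The frame reaches from it along the point's -x, to its free edge and the catch, and opens upwards. The x axis shows how the stage is turned.
- frame (a joint): Angle of the hold-down frame in rad: 0 is shut on the stage, larger is more open (it starts about 0.7 to 1.0). A spring lifts it to about 0.5 again unless the catch holds it; caught, it stands at about 0.01.
- catch (a joint): Angle of the red spring catch at the frame's free edge, in rad: 0 upright (at rest, and again once it has snapped over the frame), up to about 0.13 while the frame's edge pushes it outwards. Its top is 44 mm above the worktop. It works by itself.
- nest (a point): Centre of the floor of the round nest in the stage where the seal lies, 19 mm above the worktop. The stage is a grey block 130 x 154 mm, 24 mm high, fixed; the nest lies 58 mm from the hinge axis along its -x.
- seal_top (a point): Centre of the upper face of the white seal (a loose flat ring, 47 mm outside, 28 mm inside, 6 mm thick) lying in the nest; 25 mm above the worktop. It stays where it is.
- focal_mark (a point): The white line round the middle of the red set collar (22 mm across, 12 mm high), on the axis of the focus post; 95 to 140 mm above the worktop, differing from case to case. The post, 10 mm across, 174 mm high, stands at the side of the stage, in the hinge point's frame 76 mm to +y and 12 mm to -x. The collar slides if pushed hard; leave it.
- loupe_lens (a point): Centre of the reading lens, half-way up its black rim at the height of the white line (rim 62 mm across, 16 mm high). z points up when the lens lies or is held level. The handle runs from the rim along the point's -x.
- loupe_grip (a point): Where to grip the lens's handle (grey grooves), half-way up, 85 mm from the lens centre along its -x. The handle is a black bar 14 mm wide (y), 16 mm high, from 45 to 150 mm behind the lens centre. All weighs about 0.1 kg, centre of mass some 50 mm behind the lens centre. It lies flat on the log book, its underside 12 mm above the worktop.
- log_book: Yellow log book, 210 x 149 x 12 mm, fixed on the worktop; origin under its centre.
- forceps: Loose steel forceps, 140 mm long; bystander.
- joint_clip: Loose green joint clip, 34 mm; bystander.
- grease_tube: Loose white tube of joint grease with a red cap, 136 mm long; bystander.
- parts_dish: Loose small beige dish, 83 mm across, 38 mm high, behind the work; bystander.

How it is judged:
On the way, in this order (a step that is already met when the one before it is completed fails the run):
1. the hold-down frame is shut and held by its catch, the fingers off it, the lens still on the book (value of joint frame below 0.035 rad and value of joint catch below 0.06 rad and contact force between the fingers and frame below 0.2 N and contact force between loupe and log_book above 0.2 N), for 0.2 s.
2. the lens is lifted off the book by the fingers (contact force between the fingers and loupe above 1 N and height (world z) of loupe_lens above 0.05 m), for 0.2 s.
At the end, for the whole second after the job is handed in: Frame shut under its catch (below 0.035 rad), seal in its nest (5 mm); lens held in the air by the fingers alone, its centre within 12 mm of the seal's seen from above, its line within 6 mm of the collar's line in height, level within 0.12 rad, and still (value of joint frame below 0.035 rad and value of joint catch below 0.06 rad and horizontal distance between seal_top and nest below 0.005 m and height (world z) of seal_top below 0.028 m and horizontal distance between loupe_lens and seal_top below 0.012 m and z of loupe_lens in the frame of focal_mark between -0.006 and 0.006 m and angle between loupe_lens's own z axis and vertical below 0.12 rad and contact force between the fingers and loupe above 1 N and contact force between loupe and stage below 0.2 N and contact force between loupe and log_book below 0.2 N and linear speed of loupe below 0.02 m/s and angular speed of loupe below 0.15 rad/s); the arm keeps its last pose, push and grip.
It fails at once if the set collar is shifted by more than 4 mm (distance of focal_mark from where it was at the start of the episode above 0.004 m).
It fails at once if the lens touches the stage with more than 1 N (contact force between loupe and stage above 1 N).
It fails at once if a bystander is moved by more than 25 mm (distance of any of forceps, joint_clip, grease_tube, parts_dish from where it was at the start of the episode above 0.025 m).
It also fails if it takes over 58 s, if anything falls off the work surface, if the arm or the gripper's body presses on something with over 40 N, if the wrist force passes 120 N, or if a joint passes its speed limit or range.

## Working session

There is one attempt and no reset: what is moved stays moved. The work goes in short steps, Python scripts to look and compute and a tool call to move; the robot and the scene stay as the last step left them, time stands still between calls to the robot, and variables do not carry over. Pictures are saved under pics/ and viewed, and the job is handed in when it is done.

Besides the shell and the picture viewer there is one more tool, called after "Emit:" by a JSON object that holds its "fn" and its "kwargs", one argument or row to a line. apply_moves: Moves the arm, as the interface text tells. Its arguments: {"type":"object","properties":{"moves":{"type":"array"},"grip_force":{"type":"number"}},"required":["moves"]}

```bash
ls; mkdir -p pics
cat > h.py <<'E'
import numpy as np, cv2
from plant import manip, vision
from scipy.spatial.transform import Rotation as R
def save(im,n): cv2.imwrite('pics/'+n,cv2.cvtColor(im,cv2.COLOR_RGB2BGR))
def cam(name,st=None):
    p=vision.camera_params(name)
    K=np.array([[p['fx'],0,p['cx']],[0,p['fy'],p['cy']],[0,0,1]])
    if name=='wrist':
        st=st or manip.sense()
        T=np.eye(4);T[:3,:3]=R.from_rotvec(st['eef_rot']).as_matrix();T[:3,3]=st['ee_pos']
        M=np.linalg.inv(T@np.array(p['T_tool_cam']))
        return K,M[:3,:3],M[:3,3]
    return K,R.from_rotvec(p['rvec']).as_matrix(),np.array(p['tvec'])
def ray(c,uv):
    K,Rm,t=c
    d=Rm.T@np.linalg.inv(K)@np.array([uv[0],uv[1],1.0]); return -Rm.T@t,d/np.linalg.norm(d)
def onz(c,uv,z):
    o,d=ray(c,uv); return o+d*(z-o[2])/d[2]
def proj(c,P):
    K,Rm,t=c; q=K@(Rm@np.array(P)+t); return q[:2]/q[2]
def tri(c1,u1,c2,u2):
    o1,d1=ray(c1,u1);o2,d2=ray(c2,u2)
    s=np.linalg.lstsq(np.c_[d1,-d2],o2-o1,rcond=None)[0]
    a=o1+d1*s[0];b=o2+d2*s[1]; return (a+b)/2,np.linalg.norm(a-b)
E
python3 - <<'E'
from h import *
s=manip.sense(); print(s, manip.grip_depth)
for n in ['side','top','wrist']:
    save(vision.camera(n),n+'0.png')
    c=cam(n,s); print(n,c[0].tolist(),(-c[1].T@c[2]).round(3),c[1][2].round(3))
E
```

```text
pics
{'clock': 0.0, 'q': array([ 1.11108972,  0.38427733,  0.01636876,  1.37115255, -0.00629464,
        1.38817127, -0.04650515]), 'qvel': array([-0.0009115 ,  0.00055764,  0.0003397 , -0.00085772, -0.00091588,
        0.00090924, -0.00133435]), 'effort': array([ 4.86270199e-05, -6.27586913e+01,  8.44454896e-01, -3.71821189e+01,
        1.65930303e-02,  1.41464209e-02,  2.03240467e-05]), 'ee_pos': array([ 0.24136347, -0.57590646,  0.19545518]), 'eef_rot': array([-3.07806766e+00, -6.18943308e-01,  6.67144804e-04]), 'ft_force': array([-0.31921273,  0.24965903, -0.49393017]), 'wrist_torque': array([ 0.02360304, -0.0496102 , -0.00975744]), 'opening': 0.08504993264299124} 0.0187
side [[549.1330126611946, 0.0, 306.88993261221884], [0.0, 549.1330126611946, 246.26232965523116], [0.0, 0.0, 1.0]] [-0.237  0.253  0.766] [ 0.755 -0.164 -0.635]
top [[540.8716640708536, 0.0, 312.79714438824743], [0.0, 540.8716640708536, 248.36734811539122], [0.0, 0.0, 1.0]] [0.415 0.058 1.379] [ 0.147  0.001 -0.989]
wrist [[411.56829733362116, 0.0, 321.1055092425256], [0.0, 411.56829733362116, 234.62952318998393], [0.0, 0.0, 1.0]] [ 0.307 -0.549  0.373] [-0.261 -0.108 -0.959]
```

View pics/side0.png

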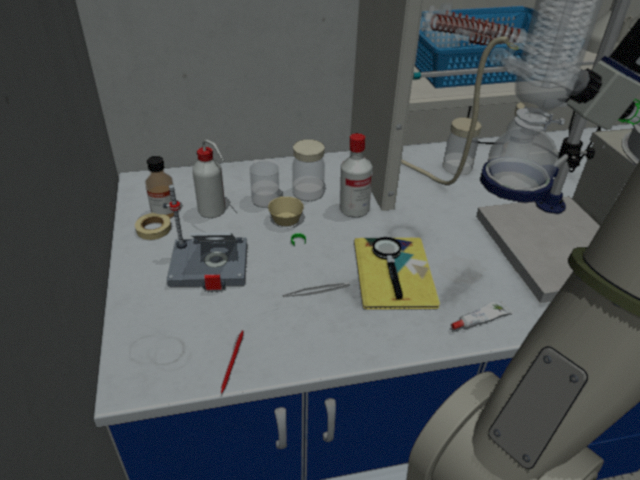

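View pics/top0.png

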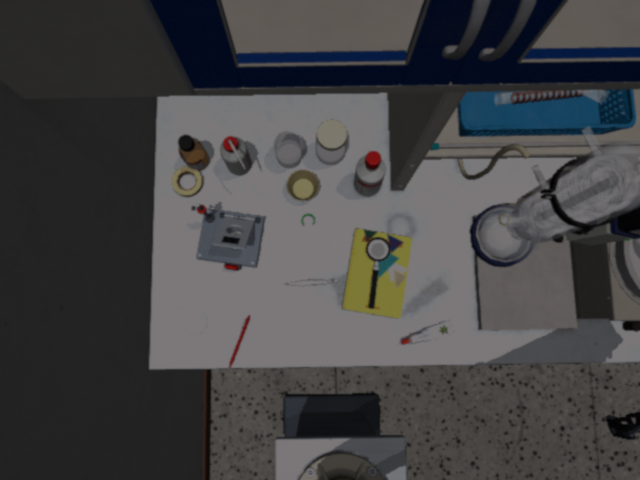

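View pics/wrist0.png

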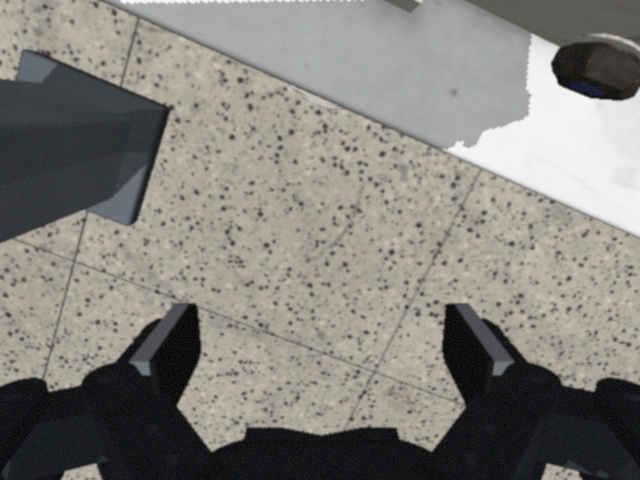

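The side view shows the stage at about (208,262), its red catch at (214,283), the post with the red collar at (175,206), and the lens at (387,247) on the yellow book. The top view shows the stage at (231,238), the collar near (201,210) and the lens at (377,249). I'll enlarge both.

Run:
```python
from h import *
for n,(x,y,w,h) in {'side':(150,175,120,120),'top':(175,180,110,100)}.items():
    im=cv2.imread(f'pics/{n}0.png')[y:y+h,x:x+w]; im=cv2.resize(im,None,fx=6 if n=='top' else 5,fy=6 if n=='top' else 5,interpolation=cv2.INTER_CUBIC)
    cv2.imwrite(f'pics/{n}0z.png',im)
for n,(x,y,w,h) in {'side':(340,220,120,100),'top':(330,220,110,100)}.items():
    im=cv2.imread(f'pics/{n}0.png')[y:y+h,x:x+w]; im=cv2.resize(im,None,fx=6,fy=6,interpolation=cv2.INTER_CUBIC)
    cv2.imwrite(f'pics/{n}0b.png',im)
```

```text
(no output)
```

View pics/side0z.png

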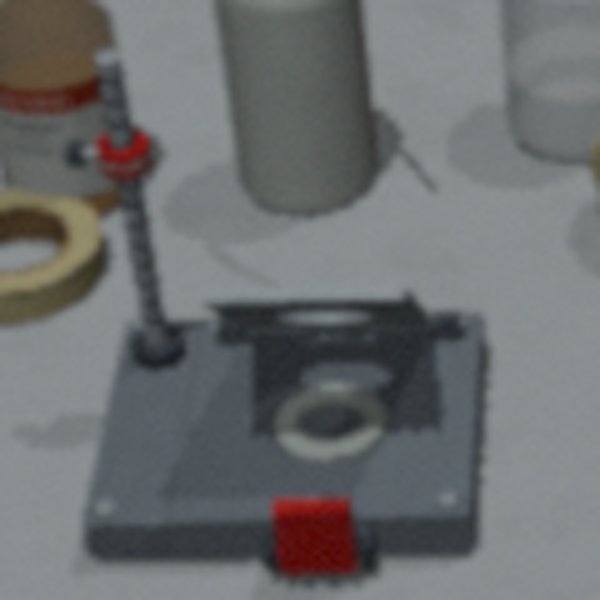

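View pics/top0z.png

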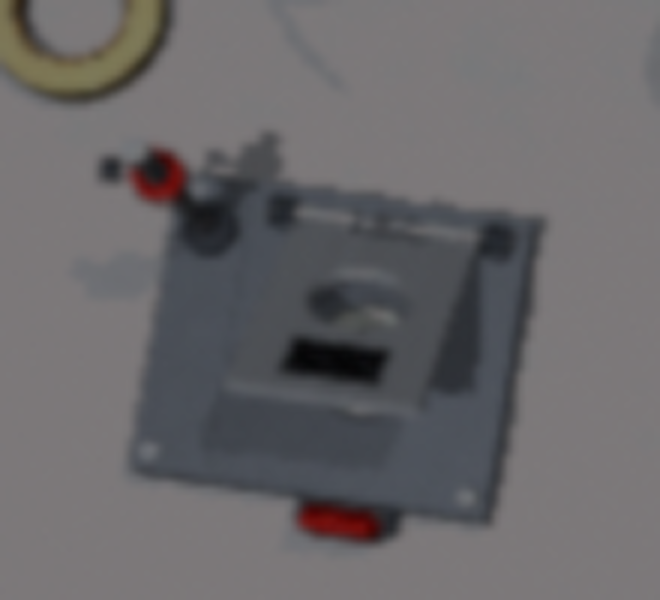

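View pics/side0b.png

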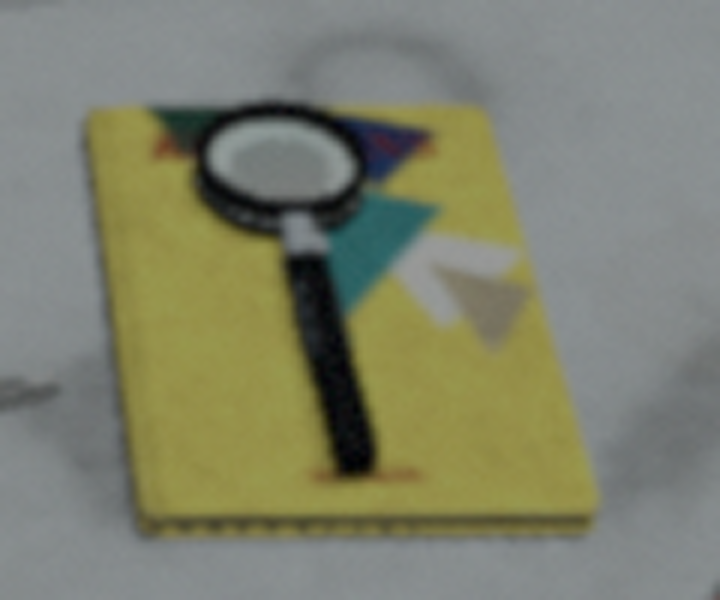

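View pics/top0b.png

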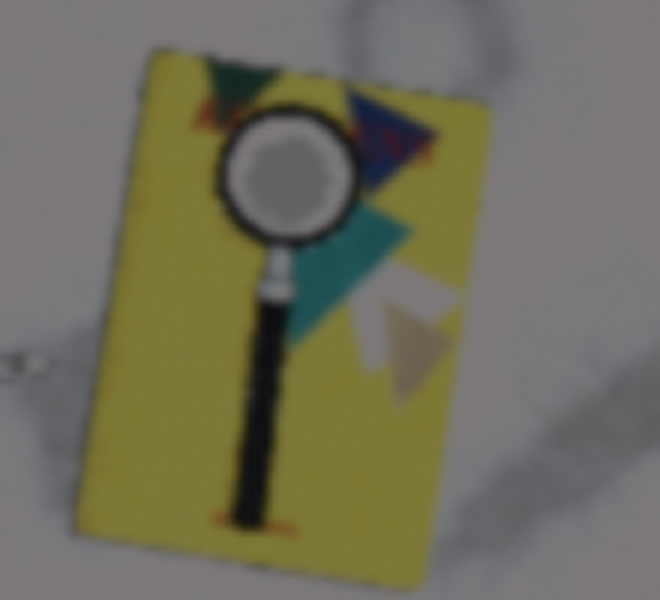

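Run:
```python
from h import *
c=cam('top');s=cam('side')
def z(px,py): return (175+px/6,180+py/6)
def sz(px,py): return (150+px/5,175+py/5)
for n,p,h in [('post base',(207,228),.024),('screwL',(148,450),.024),('screwR',(466,497),.024),('cornTR',(545,220),.024),('cornBR',(492,522),.024),('cornBL',(133,470),.024),('catch',(340,522),.044),('pad',(336,360),.095),('collar',(158,172),.12)]:
    print(n,onz(c,z(*p),h).round(4))
for n,p,h in [('screwL',(103,507),.024),('screwR',(448,498),.024),('seal',(330,421),.025),('catch',(313,502),.044)]:
    print('side',n,onz(s,sz(*p),h).round(4))
print('collar tri',tri(c,z(158,174),s,sz(125,152)))
def zb(px,py): return (330+px/6,220+py/6)
def sb(px,py): return (340+px/6,220+py/6)
print('lens',onz(c,zb(289,176),.028),onz(s,sb(281,160),.028),tri(c,zb(289,176),s,sb(281,162)))
print('end',onz(c,zb(248,522),.028), onz(s,sb(354,467),.028))
for n,p in [('bath',(502,236)),('plateBL',(480,328)),('plateTL',(475,250)),('edge',(300,366)),('redcap bottle',(372,160)),('tube',(405,342)),('forcL',(288,283)),('forcR',(335,281)),('clip',(308,220)),('dish',(303,187)),('pen',(240,340))]: print(n,onz(c,p,0.03).round(3))
```

```text
post base [0.6985 0.3223 0.024 ]
screwL [0.6035 0.3459 0.024 ]
screwR [0.5815 0.2118 0.024 ]
cornTR [0.6998 0.1783 0.024 ]
cornBR [0.5708 0.2008 0.024 ]
cornBL [0.5951 0.3521 0.024 ]
catch [0.5694 0.2617 0.044 ]
pad [0.6289 0.2559 0.095 ]
collar [0.7014 0.3233 0.12  ]
side screwL [0.6039 0.3459 0.024 ]
side screwR [0.5828 0.2112 0.024 ]
side seal [0.6379 0.2536 0.025 ]
side catch [0.5685 0.2638 0.044 ]
collar tri (array([0.69893518, 0.32134467, 0.12695192]), np.float64(0.000928721213335128))
lens [ 0.61046829 -0.10533773  0.028     ] [ 0.60578947 -0.10373237  0.028     ] (array([ 0.61127823, -0.10608964,  0.02227209]), np.float64(0.00012422076294943413))
end [ 0.46602141 -0.08364898  0.028     ] [ 0.45478586 -0.07832786  0.028     ]
bath [ 0.639 -0.419  0.03 ]
plateBL [ 0.41 -0.35  0.03]
plateTL [ 0.605 -0.349  0.03 ]
edge [0.325 0.095 0.03 ]
redcap bottle [ 0.844 -0.097  0.03 ]
tube [ 0.379 -0.163  0.03 ]
forcL [0.529 0.123 0.03 ]
forcR [0.532 0.005 0.03 ]
clip [0.688 0.071 0.03 ]
dish [0.775 0.082 0.03 ]
pen [0.39  0.242 0.03 ]
```

```bash
cat >> h.py <<'E'
def tool(P,yaw=None,st=None):
    """world target -> dx,dy,dz mm, spin from the present pose (tool down)"""
    st=st or manip.sense(); M=R.from_rotvec(st['eef_rot']).as_matrix()
    d=M.T@(np.array(P)-st['ee_pos'])*1000
    y0=np.arctan2(M[1,0],M[0,0]); sp=0
    if yaw is not None: sp=-((yaw-y0+np.pi)%(2*np.pi)-np.pi)
    return d.round(1),round(sp,3),round(y0,3)
E
python3 - <<'E'
from h import *
from scipy.optimize import brentq
c=cam('top'); yaw=-0.163
nest=np.array([.638,.2536,0]); ux=np.array([np.cos(yaw),np.sin(yaw),0]); uy=np.array([-ux[1],ux[0],0])
hinge=nest+.058*ux+[0,0,.0285]; print(hinge)
def pad(t): return hinge-ux*(.1015*np.cos(t)-.0032*np.sin(t))+np.array([0,0,.1015*np.sin(t)+.0032*np.cos(t)])
for t in np.arange(0,1.05,.1): print(round(t,1),pad(t).round(4),proj(c,pad(t)).round(1))
print('seen',(175+336/6,180+360/6))
for P,y in [((.38,-.25,.2),1.7),((.49,0,.2),2.6),((.58,.26,.2),2.98)]: print(tool(P,y))
E
```

```text
[0.6952312  0.24418781 0.0285    ]
0.0 [0.5951 0.2607 0.0317] [232.9 257.4]
0.1 [0.5959 0.2605 0.0418] [232.3 256.5]
0.2 [0.5977 0.2602 0.0518] [231.8 255.3]
0.3 [0.6005 0.2598 0.0616] [231.4 253.6]
0.4 [0.6042 0.2592 0.071 ] [231.1 251.6]
0.5 [0.6089 0.2584 0.08  ] [230.9 249.2]
0.6 [0.6144 0.2575 0.0885] [230.7 246.4]
0.7 [0.6207 0.2565 0.0963] [230.7 243.3]
0.8 [0.6277 0.2553 0.1035] [230.7 239.9]
0.9 [0.6354 0.254  0.11  ] [230.9 236.2]
1.0 [0.6438 0.2527 0.1156] [231.1 232.4]
seen (231.0, 240.0)
(array([ 253.9, -247.1,   -3.9]), np.float64(-1.303), np.float64(0.397))
(array([ 451.9, -435.2,   -3.6]), np.float64(-2.203), np.float64(0.397))
(array([ 635.4, -640.2,   -3.3]), np.float64(-2.583), np.float64(0.397))
```

Emit:
{"fn": "apply_moves", "kwargs": {
  "moves": [
    [-1,42,-41,0,-0.18],
    [-1,84,-82,0,-0.36],
    [-1,127,-123,0,-0.54],
    [-1,169,-164,0,-0.72],
    [-1,211,-205,0,-0.9],
    [-1,254,-247,0,-1.08],
    [-1,295,-287,0,-1.26],
    [-1,340,-330,0,-1.44]
  ]
}}

```text
clock: 1.15
ee_pos: [0.4276, -0.1388, 0.1962]
eef_rot: [-1.9, -2.5, -0.001]
ft_force: [1.6, -0.0, -0.5]
opening: -0.0002
```

Run:
```python
from h import *
print(manip.sense())
for P,y in [((.49,0,.2),2.6),((.615,.257,.2),2.98)]: print(tool(P,y))
```

```text
{'clock': 1.15, 'q': array([ 0.70062179,  0.02538175, -0.46149455,  1.80395932,  0.01091606,
        1.31561349,  0.50752702]), 'qvel': array([-0.56742908,  0.06820338, -0.56676539, -0.05992933,  0.03529635,
       -0.00063241,  0.29771161]), 'effort': array([  3.7517944 , -37.50567555,   1.39136396, -35.25657535,
        -0.13139288,   0.45889403,  -0.48683004]), 'ee_pos': array([ 0.42760545, -0.13879197,  0.19622037]), 'eef_rot': array([-1.90038839e+00, -2.50045669e+00, -6.29038643e-04]), 'ft_force': array([ 1.55678013, -0.03490586, -0.51103741]), 'wrist_torque': array([-0.04414468, -0.08830382, -0.03485862]), 'opening': -0.00021236810788547342}
(array([117. ,  97.3,  -3.7]), np.float64(-0.758), np.float64(1.842))
(array([331.2, 286.5,  -3.5]), np.float64(-1.138), np.float64(1.842))
```

Emit:
{"fn": "apply_moves", "kwargs": {
  "moves": [
    [-1,38,32,0,-0.16],
    [-1,80,68,0,-0.32],
    [-1,123,106,0,-0.48],
    [-1,166,143,0,-0.64],
    [-1,210,181,0,-0.8],
    [-1,255,220,0,-0.96],
    [-1,297,257,0,-1.1],
    [-1,331,286,0,-1.14]
  ]
}}

```text
clock: 2.15
ee_pos: [0.6149, 0.2586, 0.1956]
eef_rot: [-0.246, -3.13, -0.001]
ft_force: [0.4, -0.1, 0.8]
opening: 0.0001
```

Run:
```python
from h import *
s=manip.sense(); print(s['ee_pos'],s['q'],np.abs(s['qvel']).max())
save(vision.camera('wrist'),'wrist1.png'); save(vision.camera('side'),'side1.png')
im=cv2.imread('pics/side1.png')[120:320,100:340]; cv2.imwrite('pics/side1z.png',cv2.resize(im,None,fx=3,fy=3,interpolation=cv2.INTER_CUBIC))
```

```text
[0.61494176 0.25862218 0.19559643] [ 0.02409411  0.58957685 -0.77241334  1.20760242  0.3978609   1.49438912
  0.72519815] 0.8339295540663217
```

View pics/wrist1.png

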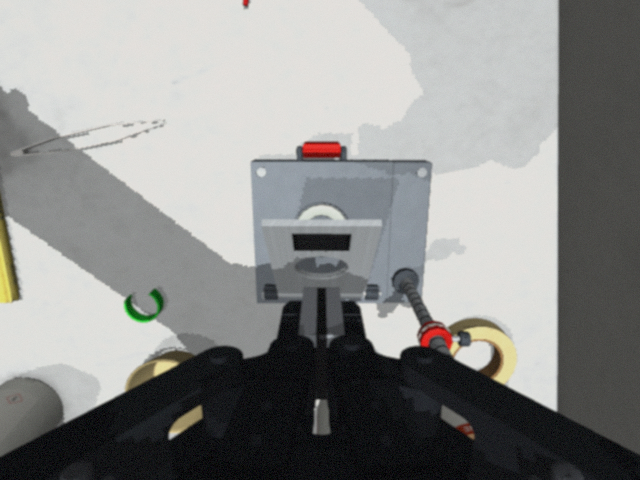

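View pics/side1z.png

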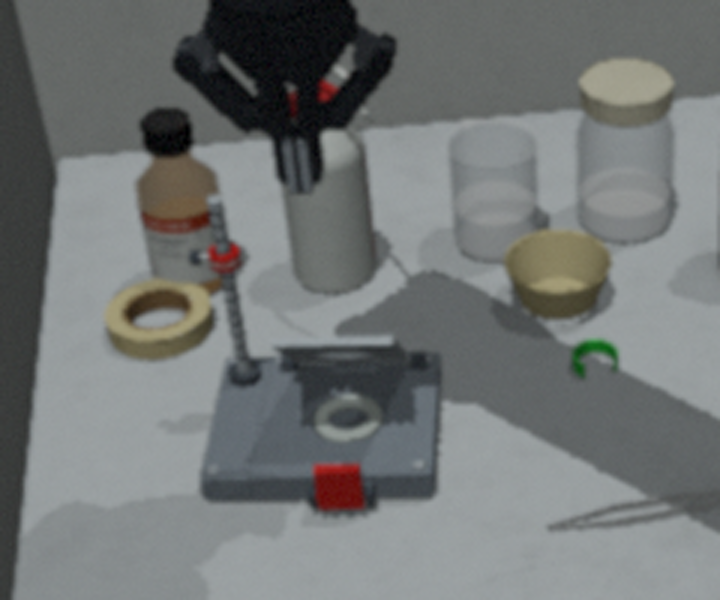

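Wrist view: stage squarely below, red catch at (322,150), pad at (321,242), collar at (435,338). Side view: the frame is open with nothing touching it. I'll take the measurement from a settled pose.

Run:
```python
from h import *
s=manip.sense(); im=vision.camera('wrist'); print(s['ee_pos'],np.abs(s['qvel']).max())
s2=manip.sense(); print(s2['ee_pos'])
save(im,'wrist2.png')
c=cam('wrist',s); t=cam('top'); sd=cam('side')
hsv=cv2.cvtColor(im,cv2.COLOR_RGB2HSV)
red=((hsv[...,0]<8)|(hsv[...,0]>172))&(hsv[...,1]>150)&(hsv[...,2]>80)
n,_,st,ce=cv2.connectedComponentsWithStats(red.astype('uint8'))
for i in range(1,n):
    if st[i,4]>100: print('red',st[i],ce[i])
g=cv2.cvtColor(im,cv2.COLOR_RGB2GRAY); dk=(g<40).astype('uint8'); dk[300:]=0
n,_,st,ce=cv2.connectedComponentsWithStats(dk)
for i in range(1,n):
    if st[i,4]>300: print('dark',st[i],ce[i]); 
    if st[i,4]>300 and ce[i][1]<280:
        pu=ce[i]; print('pad tri',tri(c,pu,t,(231,240)))
wh=((hsv[...,1]<40)&(hsv[...,2]>190)).astype('uint8')
z=cv2.resize(im[120:380,230:530],None,fx=2.6,fy=2.2,interpolation=cv2.INTER_CUBIC); save(cv2.resize(im[130:370,230:510],None,fx=2.8,fy=2.5),'wrist2z.png')
print('post base',onz(c,(404,277),.024))
```

```text
[0.61329614 0.26249698 0.1944874 ] 0.06443993181209906
[0.61355536 0.25984262 0.19491055]
red [298 146  38  15 540] [316.34074074 153.02222222]
red [415 331  32  23 345] [431.14202899 339.64347826]
dark [288 239  56  15 790] [315.65822785 245.76075949]
pad tri (array([0.62870065, 0.25578771, 0.09599612]), np.float64(2.8097368241666312e-05))
post base [0.69304398 0.32610454 0.024     ]
```

View pics/wrist2z.png

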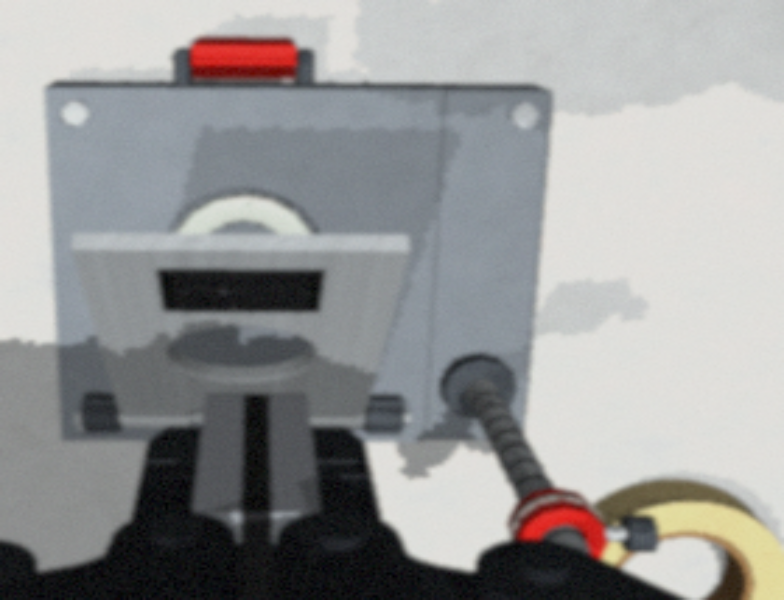

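Measured pad centre is (0.629, 0.256, 0.096). That gives an opening of about 0.75–0.8 rad, consistent with the text. Next, work out the arc.

Run:
```python
from h import *
s=manip.sense();print(s['ee_pos'],s['ft_force'])
for P in [(.626,.256,.15),(.624,.256,.115),(.614,.2575,.088),(.609,.2584,.08),(.604,.259,.071),(.6005,.2598,.0616),(.598,.26,.052)]: print(tool(P,np.pi-.163,s))
```

```text
[0.61355536 0.25984262 0.19491055] [-0.13505874 -0.89822735  0.30316645]
(array([-13.1,  -1.9,  44.9]), np.float64(0.008), np.float64(2.986))
(array([-11.2,  -2.3,  79.9]), np.float64(0.008), np.float64(2.986))
(array([ -1.2,  -2.4, 106.9]), np.float64(0.008), np.float64(2.986))
(array([  3.9,  -2.3, 114.9]), np.float64(0.008), np.float64(2.986))
(array([  8.9,  -2.5, 123.9]), np.float64(0.008), np.float64(2.986))
(array([ 12.4,  -2.3, 133.4]), np.float64(0.008), np.float64(2.986))
(array([ 14.9,  -2.5, 143. ]), np.float64(0.008), np.float64(2.986))
```

Emit:
{"fn": "apply_moves", "kwargs": {
  "moves": [
    [-1,-12,-2,25,0],
    [-1,-12,-2,50,0],
    [-1,-11,-2,75,0],
    [-1,-8,-2,90,0],
    [-1,-2,-2,104,0],
    [-1,4,-2,115,0],
    [-1,9,-2,124,0],
    [-1,12,-2,133,0]
  ]
}}

```text
clock: 3.3
ee_pos: [0.6007, 0.2605, 0.062]
eef_rot: [-0.243, -3.129, -0.004]
ft_force: [-0.8, -0.2, 1.0]
opening: 0.0001
```

Run:
```python
from h import *
s=manip.sense();print(s['ee_pos'],s['ft_force'],s['qvel'])
im=vision.camera('wrist');save(im[120:420,160:560],'wrist3.png')
s=manip.sense();print(s['ee_pos'],s['ft_force'])
for P in [(.598,.26,.05),(.5965,.26,.042),(.595,.2605,.035),(.595,.2605,.0317),(.595,.2605,.028)]: print(tool(P,np.pi-.163,s))
```

```text
[0.60072131 0.26045702 0.06200211] [-0.81076952 -0.16418088  0.99699808] [-0.00356069  0.03226474  0.01997242  0.12965913  0.03589775 -0.149093
 -0.0553706 ]
[0.59990707 0.26016527 0.06055646] [-0.4292509   0.20810739 -0.57726755]
(array([ 1.8, -0.5, 10.6]), np.float64(0.008), np.float64(2.987))
(array([ 3.3, -0.7, 18.6]), np.float64(0.008), np.float64(2.987))
(array([ 4.8, -0.5, 25.6]), np.float64(0.008), np.float64(2.987))
(array([ 4.8, -0.5, 28.9]), np.float64(0.008), np.float64(2.987))
(array([ 4.8, -0.5, 32.6]), np.float64(0.008), np.float64(2.987))
```

View pics/wrist3.png

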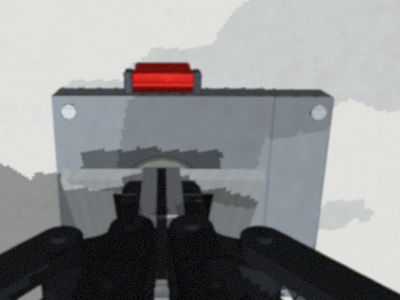

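The fingers cover the pad, and the frame's free edge has come down with them. I'll push on toward shut.

Emit:
{"fn": "apply_moves", "kwargs": {
  "moves": [
    [-1,1,0,6,0],
    [-1,2,0,11,0],
    [-1,3,-1,15,0],
    [-1,4,-1,19,0],
    [-1,5,-1,23,0],
    [-1,5,-1,26,0],
    [-1,5,-1,29,0],
    [-1,5,-1,30,0]
  ]
}}

```text
clock: 4.35
ee_pos: [0.5946, 0.2599, 0.0303]
eef_rot: [-0.242, -3.128, -0.002]
ft_force: [0.4, 0.2, 1.3]
opening: -0.0001
```

Run:
```python
from h import *
s=manip.sense();print(s['ee_pos'],s['ft_force'])
im=vision.camera('wrist');save(im[120:420,160:560],'wrist4.png')
save(cv2.resize(vision.camera('side')[150:310,140:280],None,fx=4,fy=3.6),'side4.png')
s=manip.sense();print(s['ee_pos'],s['ft_force'])
```

```text
[0.59462071 0.2599313  0.03033032] [0.44235103 0.19878922 1.26226831]
[0.59463465 0.25997132 0.03044476] [-0.19984884  0.54821641 -0.03904955]
```

View pics/wrist4.png

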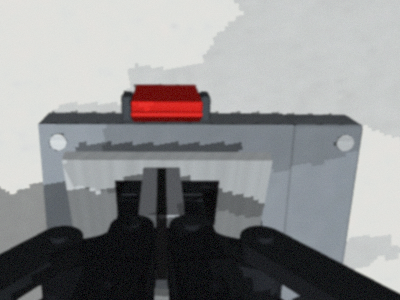

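View pics/side4.png

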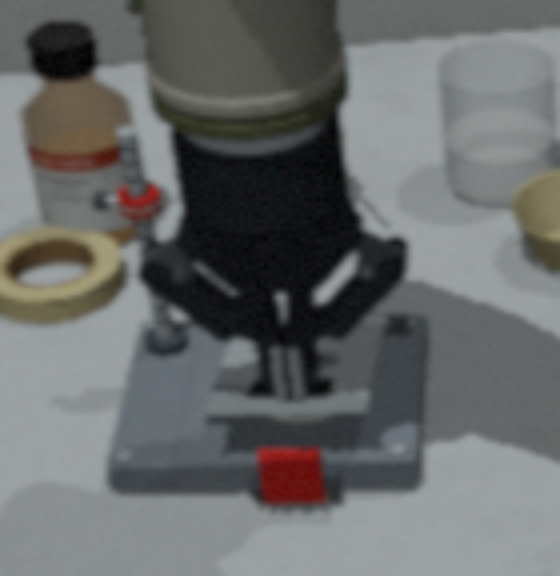

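Run:
```python
from h import *
s=manip.sense(); im=vision.camera('side'); w=vision.camera('wrist')
z=cv2.resize(im[205:300,155:275],None,fx=6.6,fy=6.3,interpolation=cv2.INTER_CUBIC)
c=cam('side'); yaw=-0.163
ux=np.array([np.cos(yaw),np.sin(yaw),0]); uy=np.array([-ux[1],ux[0],0])
hinge=np.array([.6952,.2442,.0285])
def P(t,l,y,h=.0025): return hinge-ux*(l*np.cos(t)-h*np.sin(t))+uy*y+np.array([0,0,l*np.sin(t)+h*np.cos(t)])
for t,col in [(0,(0,255,0)),(.15,(0,0,255)),(.3,(255,0,255))]:
  for l,y in [(.1235,.039),(.1235,-.039)]:
    u=proj(c,P(t,l,y)); cv2.circle(z,(int((u[0]-155)*6.6),int((u[1]-205)*6.3)),4,col,-1)
u=proj(c,s['ee_pos']); cv2.circle(z,(int((u[0]-155)*6.6),int((u[1]-205)*6.3)),4,(255,255,0),-1)
save(z,'side5.png')
z=cv2.resize(w[180:380,200:460],None,fx=3,fy=3,interpolation=cv2.INTER_CUBIC);c=cam('wrist',s)
for t,col in [(0,(0,255,0)),(.15,(0,0,255)),(.3,(255,0,255))]:
  for l,y in [(.1235,.039),(.1235,-.039)]:
    u=proj(c,P(t,l,y)); cv2.circle(z,(int((u[0]-200)*3),int((u[1]-180)*3)),4,col,-1)
u=proj(c,s['ee_pos']); cv2.circle(z,(int((u[0]-200)*3),int((u[1]-180)*3)),4,(255,255,0),-1)
save(z,'wrist5.png'); print(s['ee_pos'],manip.sense()['ft_force'])
```

```text
[0.59463465 0.25997132 0.03044476] [-0.11675796 -0.32837053 -0.12507849]
```

View pics/side5.png

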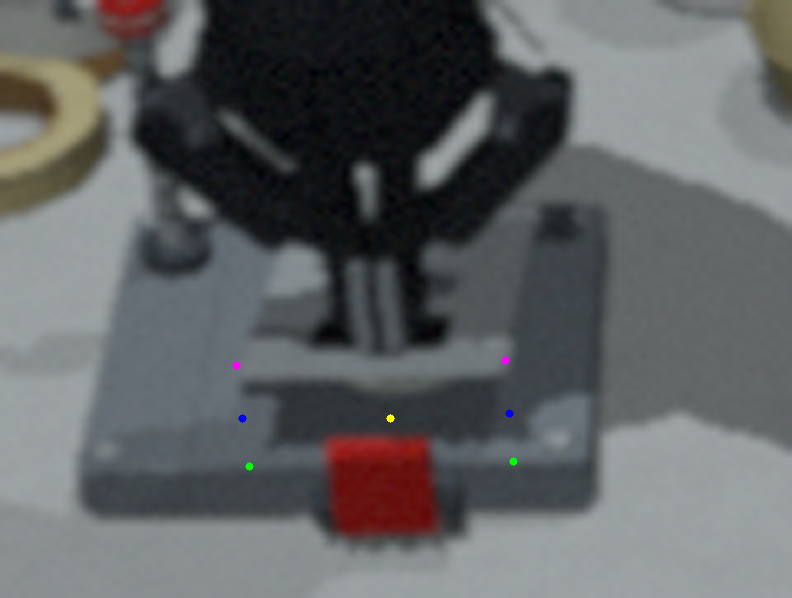

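View pics/wrist5.png

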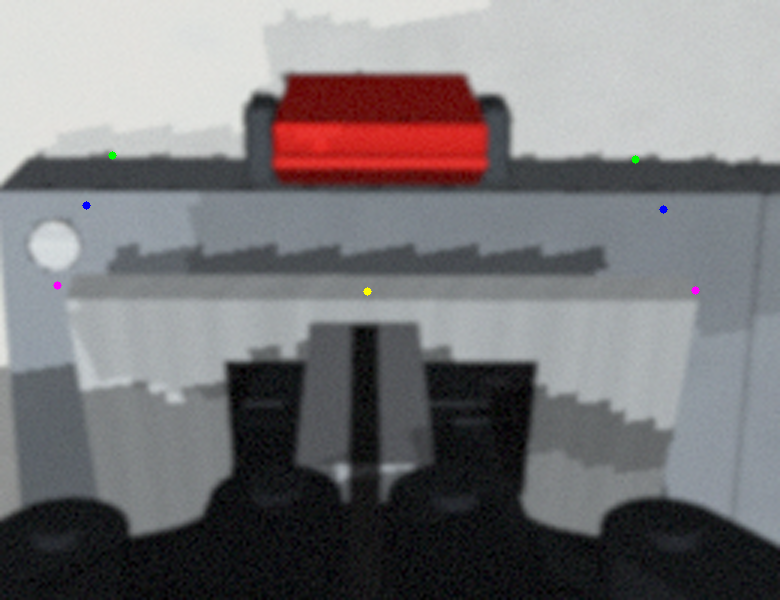

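Run:
```python
from h import *
s=manip.sense(); p=vision.camera_params('wrist'); print(np.array(p['T_tool_cam']).round(3))
c=cam('wrist',s); M=R.from_rotvec(s['eef_rot']).as_matrix(); sd=cam('side')
for x in (-11,0,11):
  for d in (0,-10,-18.7,-25,-40):
    P=s['ee_pos']+M@np.array([x,0,d])/1000; print(x,d,proj(c,P).round(1),((proj(sd,P)-[155,205])*[6.6,6.3]).round(0))
```

```text
[[-0.001 -0.959 -0.283  0.073]
 [ 1.    -0.001 -0.001 -0.001]
 [ 0.    -0.283  0.959 -0.177]
 [ 0.     0.     0.     1.   ]]
-11 0 [322.7 298.9] [394. 395.]
-11 -10 [322.7 308.6] [391. 371.]
-11 -18.7 [322.8 317.8] [388. 350.]
-11 -25 [322.9 325.1] [386. 335.]
-11 -40 [323.  344.7] [381. 298.]
0 0 [322.7 277.2] [391. 418.]
0 -10 [322.7 285.8] [388. 394.]
0 -18.7 [322.8 294.2] [385. 373.]
0 -25 [322.9 300.8] [383. 358.]
0 -40 [323.  318.5] [378. 321.]
11 0 [322.7 254.7] [388. 441.]
11 -10 [322.7 262.3] [385. 418.]
11 -18.7 [322.8 269.7] [382. 397.]
11 -25 [322.9 275.5] [380. 381.]
11 -40 [323.  291.1] [375. 344.]
```

Run:
```python
from h import *
a=cv2.imread('pics/side1.png')[140:200,165:235]; b=cv2.imread('pics/wrist2.png')[260:420,240:400]
cv2.imwrite('pics/f.png',np.hstack([cv2.resize(a,(400,400*60//70),interpolation=cv2.INTER_CUBIC)[:340],cv2.resize(b,(400,400),interpolation=cv2.INTER_CUBIC)[:340]]))
sd=cam('side')
M=R.from_rotvec([-0.246,-3.13,-0.001]).as_matrix()
for pos in ([.6149,.2586,.1956],[.6133,.2625,.1945]):
  for x in (-11,11):
    for d in (0,-18,-37): print(x,d,((proj(sd,np.array(pos)+M@np.array([x,0,d])/1000)-[165,140])*400/70).round(0))
```

```text
-11 0 [234. 306.]
-11 -18 [228. 259.]
-11 -37 [222. 208.]
11 0 [228. 345.]
11 -18 [222. 297.]
11 -37 [215. 246.]
-11 0 [223. 313.]
-11 -18 [217. 266.]
-11 -37 [210. 215.]
11 0 [216. 352.]
11 -18 [210. 304.]
11 -37 [203. 253.]
```

View pics/f.png

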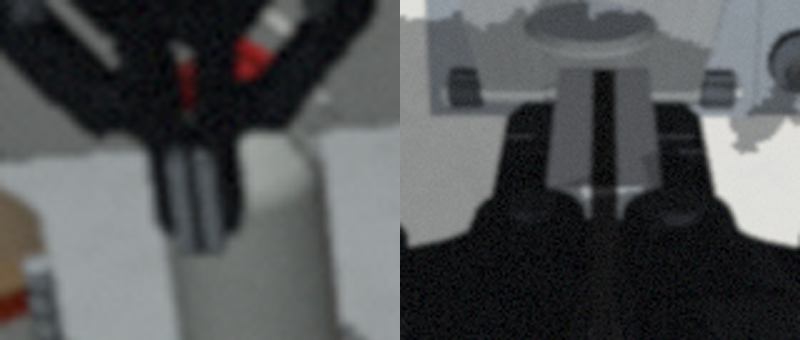

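Both cameras agree independently. The lower end of the closed fingers is at tool x = +11 mm and about 37 mm behind the reported TCP, so the tips sit higher than the TCP figure says. The frame is therefore still open by about 0.28 rad, and the low force fits that. I'll keep pressing in guarded steps and let the force and picture decide.

Emit:
{"fn": "apply_moves", "kwargs": {
  "moves": [
    [-1,0,0,3,0],
    [-1,0,0,6,0],
    [-1,0,0,9,0],
    [-1,0,0,12,0],
    [-1,0,0,15,0],
    [-1,0,0,18,0],
    [-1,0,0,21,0],
    [-1,0,0,22,0]
  ]
}}

```text
clock: 5.55
ee_pos: [0.5945, 0.26, 0.0083]
eef_rot: [-0.242, -3.128, -0.002]
ft_force: [-0.6, 0.4, 1.2]
opening: -0.0002
```

Run:
```python
from h import *
s=manip.sense();print(s['ee_pos'],s['ft_force'])
im=vision.camera('side')
z=cv2.resize(im[205:300,155:275],None,fx=6.6,fy=6.3,interpolation=cv2.INTER_CUBIC); save(z,'side6.png')
```

```text
[0.59453033 0.26002937 0.00834093] [-0.57038357  0.43747567  1.17144017]
```

View pics/side6.png

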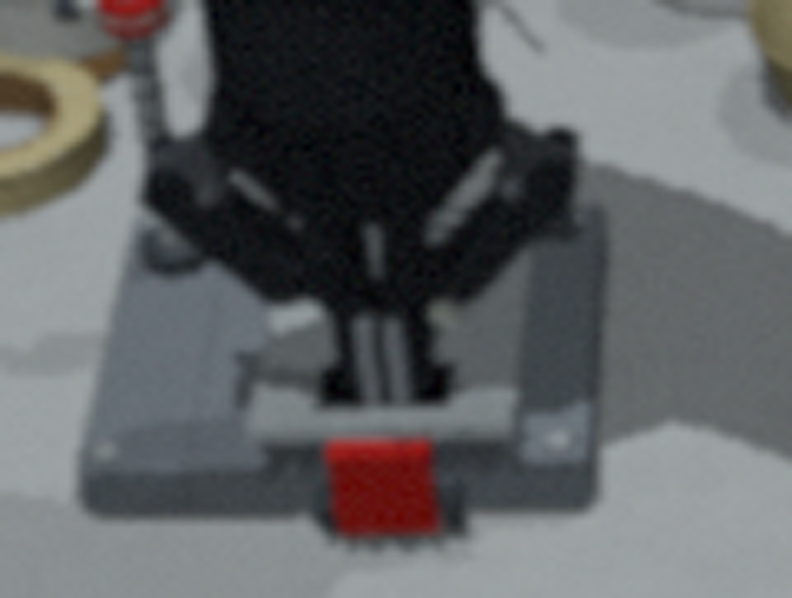

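The frame followed, and its edge is now close above the catch at (380,430), so the pressing height agrees. The last part is done gently.

Emit:
{"fn": "apply_moves", "kwargs": {
  "moves": [
    [-1,0,0,2,0],
    [-1,0,0,4,0],
    [-1,0,0,6,0],
    [-1,0,0,7.5,0],
    [-1,0,0,9,0],
    [-1,0,0,10.5,0],
    [-1,0,0,11.5,0],
    [-1,0,0,12,0]
  ]
}}

```text
clock: 6.6
ee_pos: [0.5945, 0.2598, -0.0039]
eef_rot: [-0.243, -3.127, -0.002]
ft_force: [0.2, -0.1, 2.1]
opening: -0.0003
```

Run:
```python
from h import *
s=manip.sense();print(s['ee_pos'],s['ft_force'])
im=vision.camera('side')
z=cv2.resize(im[205:300,155:275],None,fx=6.6,fy=6.3,interpolation=cv2.INTER_CUBIC); save(z,'side7.png')
```

```text
[ 0.59454258  0.259837   -0.00391629] [ 0.15421925 -0.11965108  2.09509688]
```

View pics/side7.png

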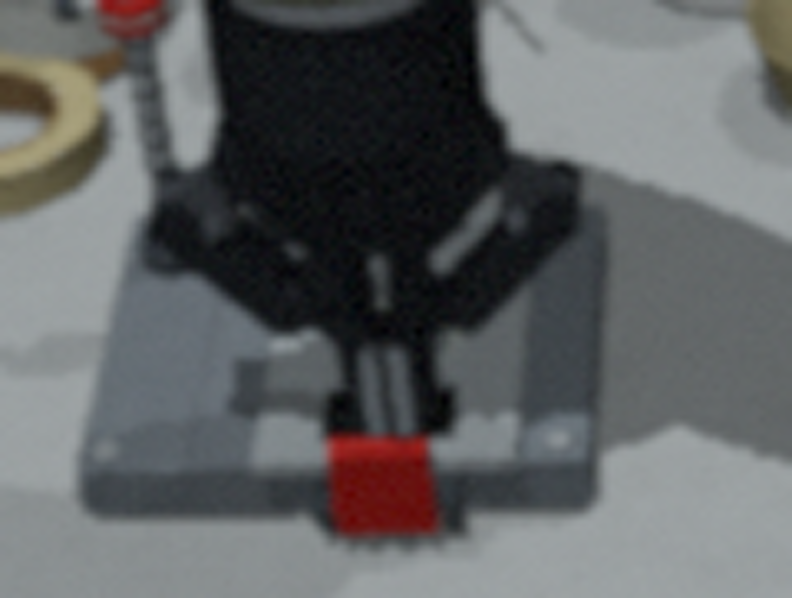

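Emit:
{"fn": "apply_moves", "kwargs": {
  "moves": [
    [-1,0,0,0.5,0],
    [-1,0,0,1,0],
    [-1,0,0,1.5,0],
    [-1,0,0,2,0],
    [-1,0,0,2.5,0],
    [-1,0,0,3,0],
    [-1,0,0,3,0],
    [-1,0,0,3,0]
  ]
}}

```text
clock: 7.65
ee_pos: [0.5947, 0.2599, -0.005]
eef_rot: [-0.243, -3.128, -0.001]
ft_force: [-6.5, -3.0, 15.1]
opening: 0.0003
```

15 N with the motion stopped at the expected shut height suggests the hard stop. I'll press slightly more to be sure, then lift off.

Emit:
{"fn": "apply_moves", "kwargs": {
  "moves": [
    [-1,0,0,3,0],
    [-1,0,0,3.5,0],
    [-1,0,0,3.5,0],
    [-1,0,0,0,0],
    [-1,0,0,-15,0],
    [-1,0,0,-45,0],
    [-1,0,0,-80,0],
    [-1,0,0,-110,0]
  ]
}}

```text
clock: 8.65
ee_pos: [0.5953, 0.26, 0.1069]
eef_rot: [-0.243, -3.129, -0.002]
ft_force: [0.8, -0.2, -0.3]
opening: 0.0003
```

Run:
```python
from h import *
s=manip.sense();print(s['ee_pos'],s['ft_force'])
im=vision.camera('side')
z=cv2.resize(im[205:300,155:275],None,fx=6.6,fy=6.3,interpolation=cv2.INTER_CUBIC); save(z,'side8.png')
s=manip.sense();w=vision.camera('wrist');save(w,'wrist8.png'); print(s['ee_pos'],manip.sense()['ee_pos'])
```

```text
[0.5952962  0.26004887 0.10692445] [ 0.81918488 -0.22628396 -0.34484747]
[0.59696462 0.26133979 0.11146526] [0.5970093  0.26134792 0.1097553 ]
```

View pics/side8.png

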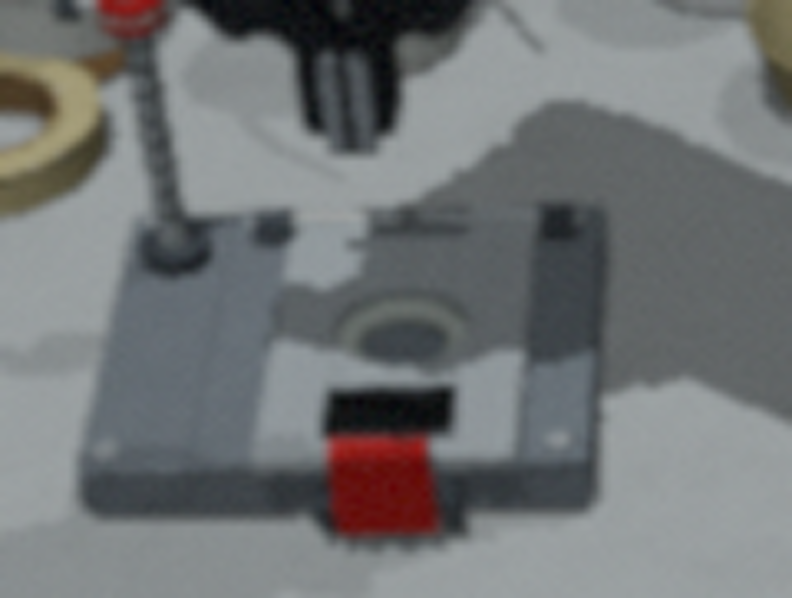

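View pics/wrist8.png

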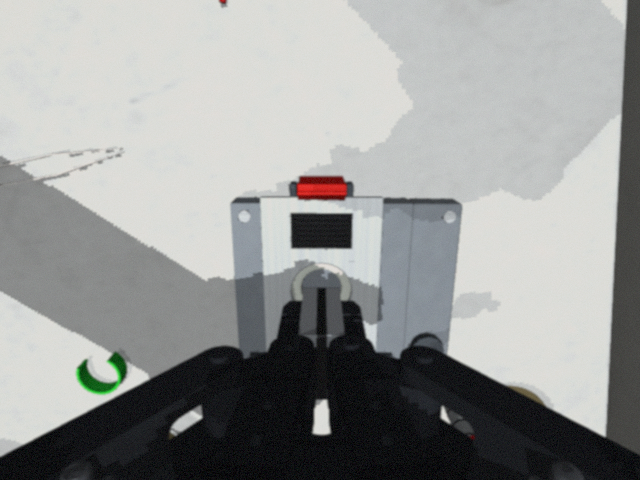

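The frame now lies flat under the red catch: side view has the catch top at (378,440) and the pad at (388,408); wrist view has the catch at (322,188) overlapping the frame edge. It stays shut with the fingers off. Next I go to look at the lens.

Run:
```python
from h import *
s=manip.sense()
for P in [(.57,.08,.2),(.55,-.095,.2)]: print(tool(P,np.pi-.15,s))
```

```text
(array([  -1.4, -182.9,  -91.1]), np.float64(-0.005), np.float64(2.987))
(array([  -8.7, -358.9,  -91.8]), np.float64(-0.005), np.float64(2.987))
```

Emit:
{"fn": "apply_moves", "kwargs": {
  "moves": [
    [-1,0,-15,-50,0],
    [-1,0,-65,-92,0],
    [-1,-2,-125,-92,0],
    [0,-4,-185,-92,0],
    [1,-5,-245,-92,0],
    [1,-7,-305,-92,0],
    [1,-9,-350,-92,0],
    [1,-9,-359,-92,0]
  ]
}}

```text
clock: 9.75
ee_pos: [0.5494, -0.0999, 0.1995]
eef_rot: [0.253, 3.13, 0.005]
ft_force: [-0.1, 0.3, 0.4]
opening: 0.0856
```

Run:
```python
from h import *
vision.camera('wrist');vision.camera('wrist')
s=manip.sense();w=vision.camera('wrist');save(w,'wrist9.png'); print(s['ee_pos'].tolist(),s['eef_rot'].tolist(),manip.sense()['ee_pos'],s['clock'])
s=vision.camera('side');save(s,'side9.png')
```

```text
[0.5500082580405803, -0.09621609331033316, 0.19982943361172448] [0.2465524378710773, 3.1304839373818942, 0.007063877329630653] [ 0.55030045 -0.09430051  0.20002395] 9.85
```

View pics/wrist9.png

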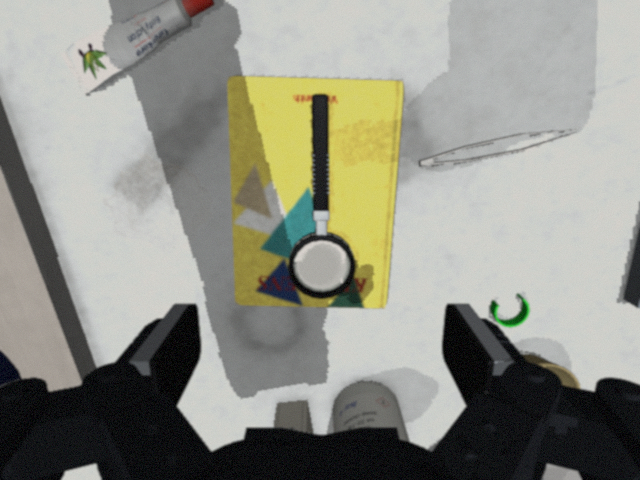

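View pics/side9.png

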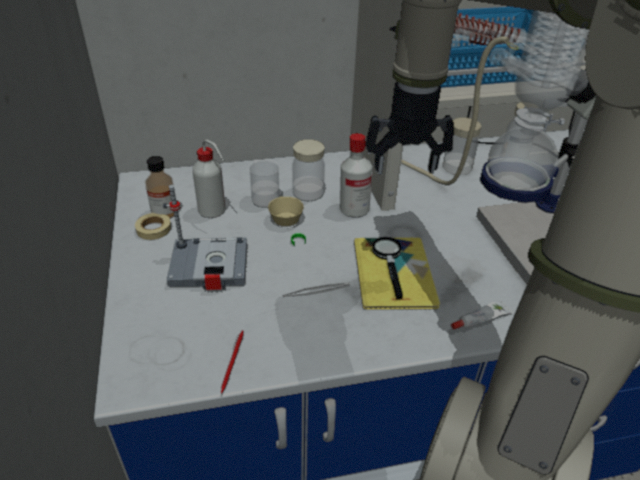

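Wrist view: lens rim centred at (322,265), handle running from (320,210) to (320,95). Side view: the stage is clear, with the seal visible in the window at (217,258).

Run:
```python
from h import *
rd=lambda n: cv2.cvtColor(cv2.imread('pics/'+n),cv2.COLOR_BGR2RGB)
st={'ee_pos':np.array([0.5500082580405803,-0.09621609331033316,0.19982943361172448]),'eef_rot':np.array([0.2465524378710773,3.1304839373818942,0.007063877329630653])}
cw=cam('wrist',st);cs=cam('side');ct=cam('top')
w=rd('wrist9.png'); g=w.max(2)
def dark(im,box,th):
    x0,y0,x1,y1=box; m=np.zeros(im.shape[:2],'uint8'); m[y0:y1,x0:x1]=(im.max(2)[y0:y1,x0:x1]<th)
    n,l,s,ce=cv2.connectedComponentsWithStats(m); return n,l,s,ce
n,l,s,ce=dark(w,(240,80,400,310),60)
for i in range(1,n):
    if s[i,4]>150: print('wrist',s[i],ce[i].round(1))
# rim ellipse outer
def rim(im,box,th):
    n,l,s,ce=dark(im,box,th); i=1+np.argmax(s[1:,4]); m=(l==i).astype('uint8')
    c,_=cv2.findContours(m,cv2.RETR_EXTERNAL,cv2.CHAIN_APPROX_NONE); return cv2.fitEllipse(max(c,key=len)),s[i]
ew,sw=rim(w,(270,232,370,305),60); print('rim w',ew,sw)
top=rd('top0.png'); et,s_t=rim(top,(362,232,395,262),55); print('rim t',et,s_t)
side=rd('side9.png'); es,s_s=rim(side,(365,230,405,258),60); print('rim s',es,s_s)
for z in (.012,.020,.028): print(z,'wrist',onz(cw,ew[0],z).round(4),'top',onz(ct,et[0],z).round(4),'side',onz(cs,es[0],z).round(4))
print(tri(cw,ew[0],cs,es[0]),tri(cw,ew[0],ct,et[0]))
for r in (100,120,140,160,180,200):
    xs=np.where(g[r,300:340]<60)[0]+300; print(r,xs.min(),xs.max(),onz(cw,((xs.min()+xs.max())/2,r),.028).round(4), onz(cw,(xs.min(),r),.028)[1]-onz(cw,(xs.max()+1,r),.028)[1])
print('grip pix' )
for p in [(320,95),(320,210)]: print(onz(cw,p,.028).round(4))
z=cv2.resize(side[225:305,350:445],None,fx=7,fy=7,interpolation=cv2.INTER_CUBIC); save(z,'side9l.png')
z=cv2.resize(side[225:295,160:260],None,fx=7,fy=7,interpolation=cv2.INTER_CUBIC); save(z,'side9s.png')
```

```text
wrist [ 313   95   15  115 1532] [320.  151.1]
wrist [ 259  234  101   70 1470] [317.8 275.3]
rim w ((318.76397705078125, 270.3287048339844), (66.18531036376953, 89.03063201904297), 95.10022735595703) [ 270  234   90   70 1418]
rim t ((377.3939514160156, 249.23165893554688), (22.079662322998047, 26.91264533996582), 65.28781127929688) [367 238  26  24  85]
rim s ((386.23736572265625, 246.36209106445312), (20.064218521118164, 37.71322250366211), 93.06069946289062) [367 237  38  21 321]
0.012 wrist [ 0.6193 -0.1094  0.012 ] top [ 0.6131 -0.1053  0.012 ] side [ 0.6253 -0.1105  0.012 ]
0.02 wrist [ 0.6162 -0.1089  0.02  ] top [ 0.6119 -0.1044  0.02  ] side [ 0.6162 -0.1067  0.02  ]
0.028 wrist [ 0.6131 -0.1084  0.028 ] top [ 0.6108 -0.1034  0.028 ] side [ 0.607  -0.1028  0.028 ]
(array([ 0.61725253, -0.10817233,  0.01850296]), np.float64(0.0019488836960020535)) (array([ 0.61086807, -0.10557234,  0.03170591]), np.float64(0.005334450471543992))
100 313 326 [ 0.468  -0.0844  0.028 ] -0.011147511769023899
120 313 326 [ 0.4833 -0.0869  0.028 ] -0.01129546060670919
140 313 326 [ 0.4991 -0.0894  0.028 ] -0.01144738937318171
160 315 325 [ 0.5153 -0.0916  0.028 ] -0.009117098047182498
180 315 326 [ 0.532  -0.0939  0.028 ] -0.01008350607700051
200 313 327 [ 0.5491 -0.097   0.028 ] -0.012780914961612613
grip pix
[ 0.4643 -0.0834  0.028 ]
[ 0.5578 -0.0984  0.028 ]
```

View pics/side9l.png

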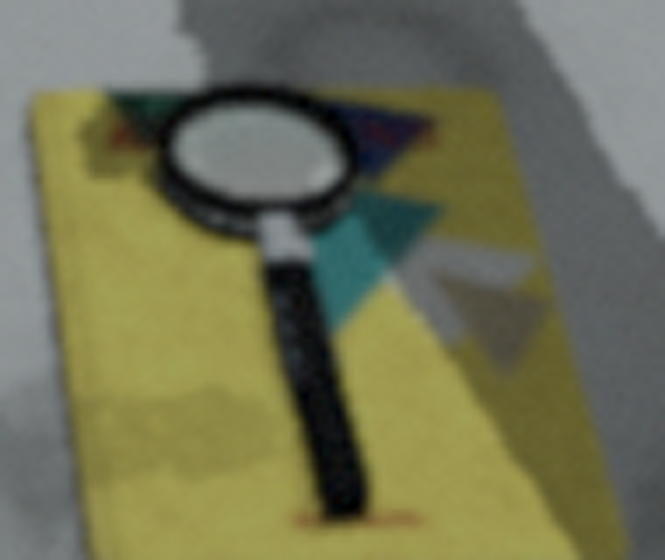

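View pics/side9s.png

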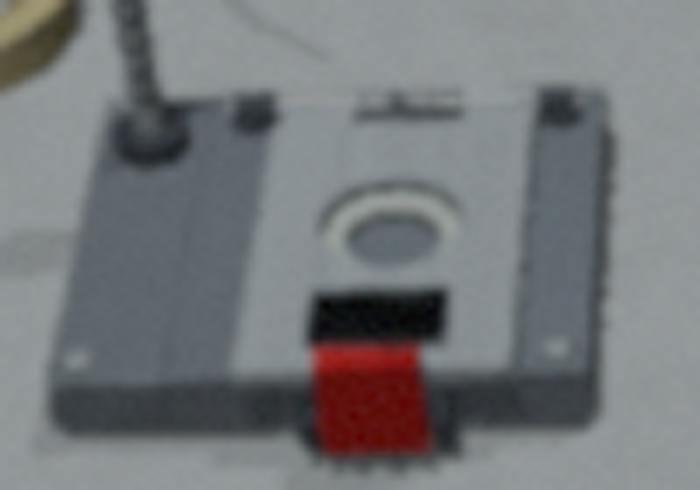

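The handle line gives grip ≈ (0.5285, −0.0935) with yaw −0.154. Lens triangulation gives z ≈ 0.0185, against 0.020 expected. The contact height on the frame confirmed the fingertips sit 37 mm behind the TCP. To put the tips about 3 mm above the book, the TCP therefore has to go to z ≈ −0.021.

Run:
```python
from h import *
s=manip.sense(); print(s['ee_pos'])
for P in [(.5285,-.0935,.035),(.5285,-.0935,-.021)]: print(tool(P,np.pi-.154,s))
```

```text
[ 0.55047323 -0.09325905  0.20014984]
(array([ 21.9,  -4.5, 165.1]), np.float64(0.001), np.float64(2.989))
(array([ 22. ,  -4.8, 221.1]), np.float64(0.001), np.float64(2.989))
```

Emit:
{"fn": "apply_moves", "kwargs": {
  "moves": [
    [0.5,6,-1,30,0],
    [0,14,-3,70,0],
    [0,20,-4,110,0],
    [0,22,-4.5,140,0],
    [0,22,-4.5,158,0],
    [0,22,-4.5,165,0],
    [0,22,-4.5,165,0],
    [0,22,-4.5,165,0]
  ]
}}

```text
clock: 10.95
ee_pos: [0.5294, -0.0934, 0.0362]
eef_rot: [0.239, 3.129, 0.008]
ft_force: [0.0, 0.6, -0.5]
opening: 0.0426
```

Run:
```python
from h import *
s=manip.sense();w=vision.camera('wrist');save(w,'wrist10.png'); print(s['ee_pos'],s['opening'],np.abs(s['qvel']).max())
c=cam('wrist',s)
g=w.max(2)
for r in range(120,260,20):
    xs=np.where(g[r,280:360]<60)[0]+280
    if len(xs): print(r,xs.min(),xs.max(),onz(c,((xs.min()+xs.max()+1)/2,r),.028).round(4))
print(proj(c,[.5285,-.0935,.028]))
for P in [(.5285,-.0935,-.021)]: print(tool(P,np.pi-.154))
```

```text
[ 0.52939997 -0.09338302  0.03619121] 0.0425632072579211 0.005998461429188822
140 308 335 [ 0.4686 -0.0843  0.028 ]
160 308 335 [ 0.4772 -0.0856  0.028 ]
180 308 335 [ 0.486 -0.087  0.028]
200 309 335 [ 0.4951 -0.0881  0.028 ]
220 309 335 [ 0.5045 -0.0896  0.028 ]
240 312 332 [ 0.5141 -0.091   0.028 ]
[321.98672654 268.91776701]
(array([ 1. , -0.4, 57.1]), np.float64(0.001), np.float64(2.989))
```

View pics/wrist10.png

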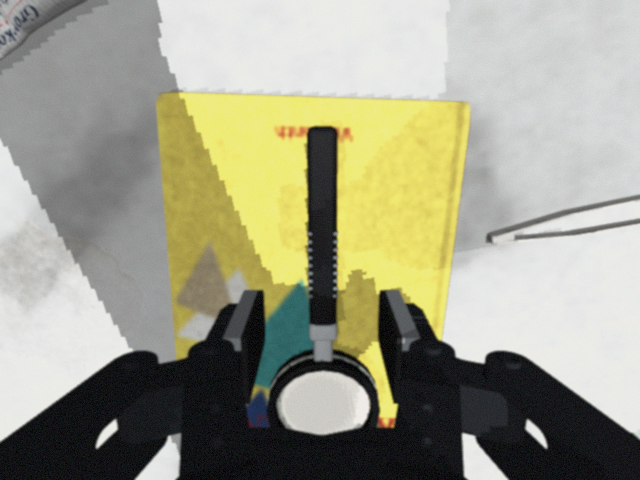

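The handle is centred between the jaws (fingers at columns 265 and 378, handle at 322), and the grooves at rows 235–295 lie where the grip was computed. Now down and close.

Emit:
{"fn": "apply_moves", "kwargs": {
  "moves": [
    [0,1,0,15,0],
    [0,1,0,30,0],
    [0,1,0,42,0],
    [0,1,0,50,0],
    [0,1,0,55,0],
    [0,1,0,57,0],
    [0,1,0,57,0],
    [0,1,0,57,0]
  ],
  "grip_force": 50
}}

```text
clock: 12.0
ee_pos: [0.5289, -0.0932, -0.0205]
eef_rot: [0.239, 3.128, 0.008]
ft_force: [0.1, -0.2, -0.1]
opening: 0.0425
```

Run:
```python
from h import *
s=manip.sense();print(s['ee_pos'],s['ft_force'])
w=vision.camera('wrist');save(w,'wrist11.png')
save(cv2.resize(vision.camera('side')[200:310,330:450],None,fx=5,fy=5,interpolation=cv2.INTER_CUBIC),'side11.png')
```

```text
[ 0.52886066 -0.09318026 -0.02049761] [ 0.11109125 -0.24796066 -0.14552438]
```

View pics/side11.png

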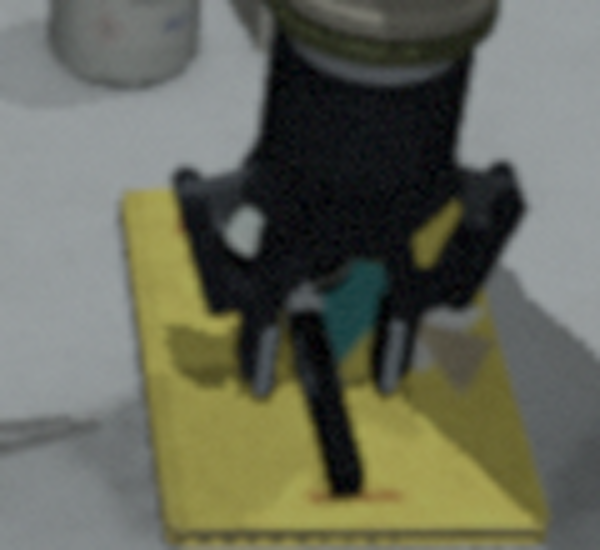

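View pics/wrist11.png

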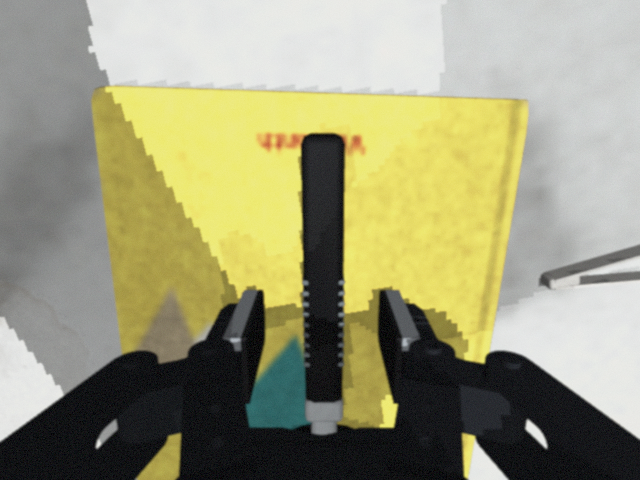

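The fingertips stand astride the handle just above the book (side view at (258,395) and (388,390)), with no contact force. Closing.

Emit:
{"fn": "apply_moves", "kwargs": {
  "moves": [
    [-0.4,0,0,0,0],
    [-0.7,0,0,0,0],
    [-1,0,0,0,0],
    [-1,0,0,0,0],
    [-1,0,0,0,0],
    [-1,0,0,0,0],
    [-1,0,0,0,0],
    [-1,0,0,0,0]
  ],
  "grip_force": 50
}}

```text
clock: 13.1
ee_pos: [0.5291, -0.0932, -0.0202]
eef_rot: [0.239, 3.128, 0.007]
ft_force: [-2.2, 0.3, 6.1]
opening: 0.0128
```

Emit:
{"fn": "apply_moves", "kwargs": {
  "moves": [
    [-1,0,0,-4,0],
    [-1,0,0,-10,0],
    [-1,0,0,-20,0],
    [-1,0,0,-32,0],
    [-1,0,0,-44,0],
    [-1,0,0,-56,0],
    [-1,0,0,-60,0],
    [-1,0,0,-60,0]
  ]
}}

```text
clock: 14.1
ee_pos: [0.5289, -0.0936, 0.0401]
eef_rot: [0.24, 3.127, 0.007]
ft_force: [-0.3, -0.2, -2.5]
opening: 0.0125
```

Run:
```python
from h import *
s=manip.sense();print(s['ee_pos'],s['ft_force'],s['opening'])
w=vision.camera('wrist');save(w,'wrist12.png')
save(cv2.resize(vision.camera('side')[200:310,330:450],None,fx=5,fy=5,interpolation=cv2.INTER_CUBIC),'side12.png')
```

```text
[ 0.52888247 -0.09359853  0.04006203] [-0.28683642 -0.19398489 -2.46534691] 0.012467225213635273
```

View pics/side12.png

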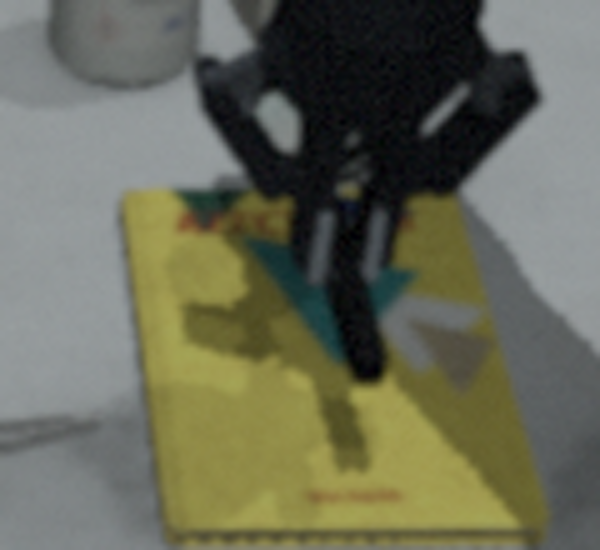

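View pics/wrist12.png

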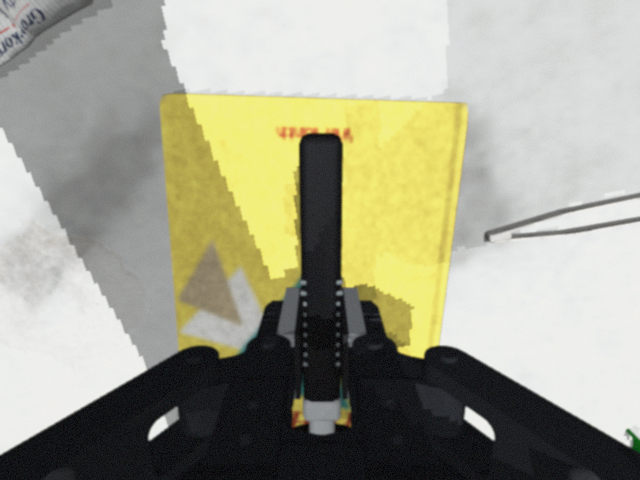

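Lens lifted: opening 12.5 mm, and the handle end is still at (321,135) in the wrist view as when it lay flat, so it hangs level. Now I'll sharpen the collar height and the seal centre from the pictures already taken.

Run:
```python
from h import *
rd=lambda n: cv2.cvtColor(cv2.imread('pics/'+n),cv2.COLOR_BGR2RGB)
cs=cam('side');ct=cam('top')
def redbox(im,box):
    x0,y0,x1,y1=box; r=im[y0:y1,x0:x1].astype(int); m=((r[...,0]>1.6*r[...,1]+15)&(r[...,0]>1.6*r[...,2]+15)).astype('uint8')
    ys,xs=np.where(m); return (x0+xs.min(),y0+ys.min(),x0+xs.max()+1,y0+ys.max()+1)
res={}
for n,b in [('side0.png',(164,196,186,216)),('side9.png',(164,196,186,216)),('top0.png',(190,200,212,220))]:
    bb=redbox(rd(n),b); print(n,bb); res[n]=((bb[0]+bb[2])/2-.5,(bb[1]+bb[3])/2-.5)
    c=cs if 'side' in n else ct
    # expected silhouette for candidate heights
    a=np.linspace(0,2*np.pi,40)
    for zc in (.115,.12,.125,.13):
        pts=np.array([proj(c,[.6975+.011*np.cos(t),.3218+.011*np.sin(t),zc+h]) for t in a for h in(-.006,.006)])
        print('  ',zc,pts.min(0).round(1),pts.max(0).round(1))
print(tri(cs,res['side9.png'],ct,res['top0.png']))
save(np.hstack([cv2.resize(rd('side9.png')[180:250,150:210],(360,420),interpolation=cv2.INTER_CUBIC),cv2.resize(rd('top0.png')[190:230,185:225],(420,420),interpolation=cv2.INTER_CUBIC)]),'col.png')
# seal from side0 (white ring, open frame)
```

```text
side0.png (np.int64(170), np.int64(201), np.int64(180), np.int64(211))
   0.115 [169.4 205.1] [181.3 216.3]
   0.12 [169. 203.] [181.  214.3]
   0.125 [168.6 201. ] [180.7 212.3]
   0.13 [168.3 198.9] [180.3 210.2]
side9.png (np.int64(170), np.int64(201), np.int64(180), np.int64(211))
   0.115 [169.4 205.1] [181.3 216.3]
   0.12 [169. 203.] [181.  214.3]
   0.125 [168.6 201. ] [180.7 212.3]
   0.13 [168.3 198.9] [180.3 210.2]
top0.png (np.int64(197), np.int64(206), np.int64(206), np.int64(213))
   0.115 [197.2 205.6] [207.5 215.7]
   0.12 [196.8 205.2] [207.  215.3]
   0.125 [196.3 204.7] [206.6 214.9]
   0.13 [195.9 204.2] [206.2 214.4]
(array([0.69900057, 0.32226293, 0.12677127]), np.float64(0.0007505104556784766))
```

View pics/col.png

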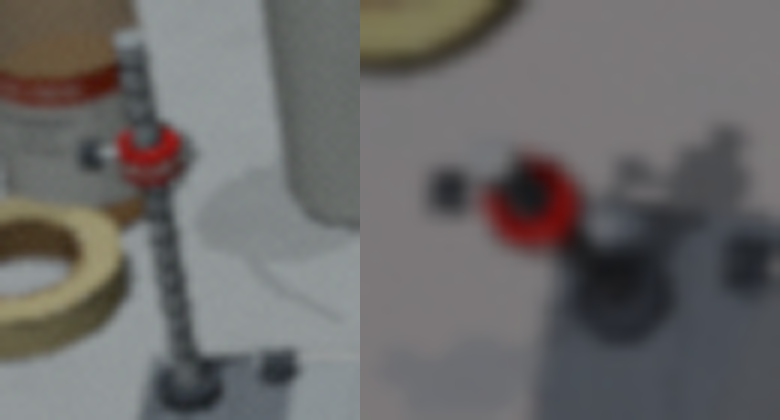

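Run:
```python
from h import *
s=manip.sense()
for P in [(.529,-.0936,.13),(.5545,.2666,.13),(.5545,.2666,.1)]: print(tool(P,np.pi-.154,s))
```

```text
(array([ -0.9,   0.4, -90.6]), np.float64(0.001), np.float64(2.989))
(array([ 28.7, 360.3, -88.9]), np.float64(0.001), np.float64(2.989))
(array([ 28.8, 360.1, -58.9]), np.float64(0.001), np.float64(2.989))
```

Emit:
{"fn": "apply_moves", "kwargs": {
  "moves": [
    [-1,0,0,-20,0],
    [-1,0,5,-50,0],
    [-1,2,20,-80,0],
    [-1,4,50,-90,0],
    [-1,7,85,-90,0],
    [-1,10,125,-90,0],
    [-1,13,165,-90,0],
    [-1,16,205,-90,0]
  ]
}}

```text
clock: 15.2
ee_pos: [0.5431, 0.1122, 0.1298]
eef_rot: [0.24, 3.129, 0.007]
ft_force: [0.4, -0.6, -1.6]
opening: 0.0126
```

Run:
```python
from h import *
s=manip.sense(); print(s['ee_pos'],s['opening'])
for P in [(.5545,.2666,.13),(.5545,.2666,.11)]: print(tool(P,np.pi-.154,s))
```

```text
[0.54312906 0.11224274 0.12983166] 0.012620967626041599
(array([ 12.3, 154.3,   0.5]), np.float64(0.001), np.float64(2.989))
(array([ 12.4, 154.2,  20.5]), np.float64(0.001), np.float64(2.989))
```

Emit:
{"fn": "apply_moves", "kwargs": {
  "moves": [
    [-1,3,38,0,0],
    [-1,6,75,0,0],
    [-1,9,110,0,0],
    [-1,11,135,0,0],
    [-1,12,150,5,0],
    [-1,12,154,15,0],
    [-1,12,154,20,0],
    [-1,12,154,20,0]
  ]
}}

```text
clock: 16.2
ee_pos: [0.5549, 0.2646, 0.1096]
eef_rot: [0.243, 3.13, 0.005]
ft_force: [-0.4, 0.2, -0.6]
opening: 0.0126
```

Run:
```python
from h import *
vision.camera('wrist');vision.camera('wrist')
s=manip.sense(); print(s['ee_pos'],s['eef_rot'],s['opening'],s['ft_force'])
for n in ('side','top'):
    im=vision.camera(n); save(im,n+'13.png')
    if n=='side': save(cv2.resize(im[180:300,150:270],None,fx=5,fy=5,interpolation=cv2.INTER_CUBIC),'side13z.png')
    else: save(cv2.resize(im[180:300,170:290],None,fx=5,fy=5,interpolation=cv2.INTER_CUBIC),'top13z.png')
save(vision.camera('wrist'),'wrist13.png')
```

```text
[0.55519028 0.26532051 0.11060756] [0.24204544 3.12862932 0.00639076] 0.012429257542124076 [-0.38153814  0.53777712 -0.73072544]
```

View pics/side13z.png

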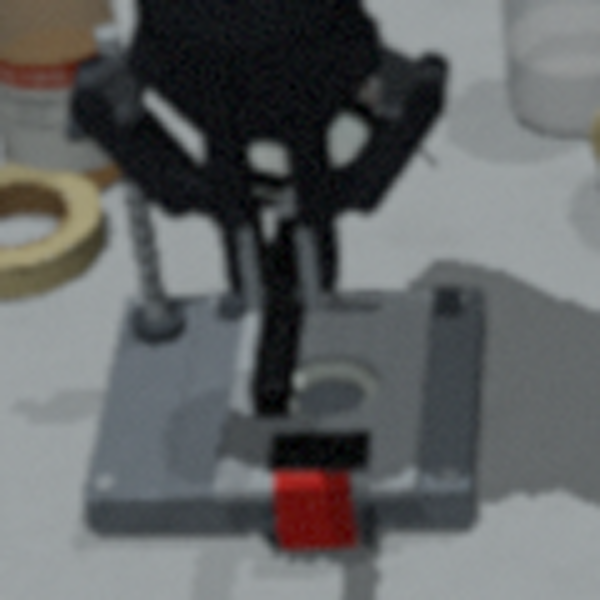

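View pics/top13z.png

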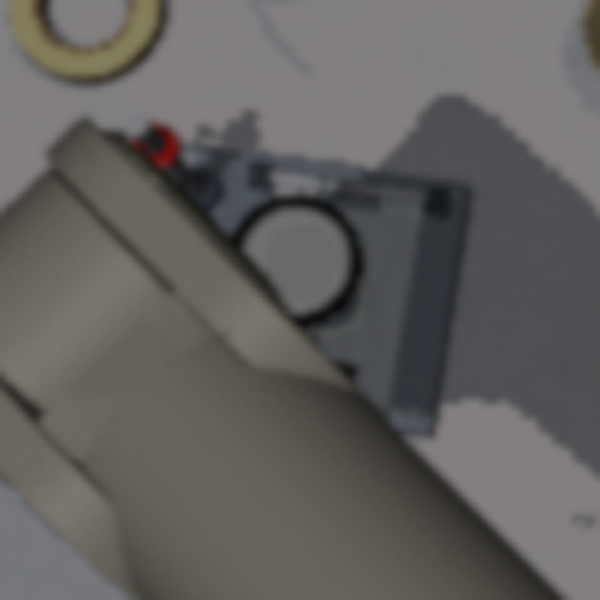

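View pics/wrist13.png

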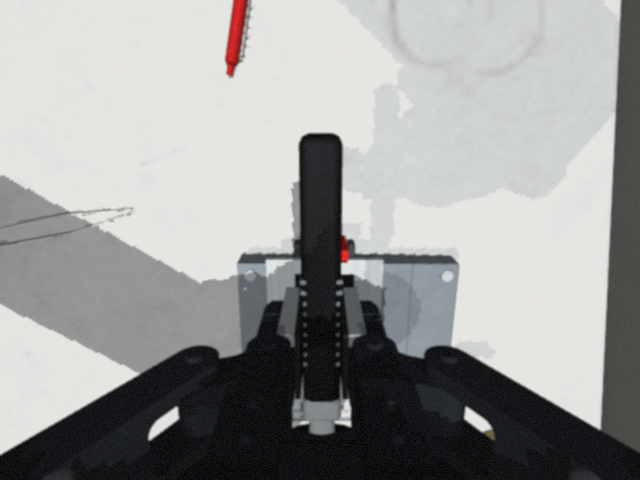

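Side view: handle end at (272,412) in the enlargement, with the lens behind the gripper. Top view: lens rim centred at about (300,260) in the enlargement, over the window. Wrist view: handle straight at column 321. Now the numbers.

Run:
```python
from h import *
rd=lambda n: cv2.cvtColor(cv2.imread('pics/'+n),cv2.COLOR_BGR2RGB)
ct=cam('top');cs=cam('side');s=manip.sense();M=R.from_rotvec(s['eef_rot']).as_matrix(); pos=s['ee_pos']
print(pos, np.degrees(np.arccos(-M[2,2])))
for n in ('wrist11.png','wrist12.png','wrist13.png'):
    g=rd(n).max(2).astype(int); col=g[115:160,322]; print(n,115+np.argmax(col<80), [ (np.where(g[r,290:355]<60)[0][[0,-1]]+290).tolist() for r in (150,200,240)])
im=rd('top13.png'); g=cv2.resize(cv2.cvtColor(im,cv2.COLOR_RGB2GRAY)[200:260,200:260],None,fx=8,fy=8,interpolation=cv2.INTER_CUBIC)
# radial outer-edge fit: dark rim -> outside brighter
import numpy as np
from scipy.optimize import least_squares
c0=np.array([(230-200)*8,(232-200)*8.]); pts=[]
for a in np.arange(-75,110,5)*np.pi/180:   # image angles, right & up side
    d=np.array([np.cos(a),-np.sin(a)]); rr=np.arange(60,130); v=np.array([g[int((c0+d*r)[1]),int((c0+d*r)[0])] for r in rr]).astype(float)
    k=np.argmin(v[:50]); e=k+np.argmax(np.gradient(v)[k:k+14]); pts.append(c0+d*rr[e])
pts=np.array(pts)
f=least_squares(lambda p:np.hypot(pts[:,0]-p[0],pts[:,1]-p[1])-p[2],[*c0,100],loss='soft_l1').x
uv=np.array([200+f[0]/8-.44,200+f[1]/8-.44]); print('circle',uv,f[2]/8)
lensp=pos+M@np.array([-84.5,0,-40])/1000
print('pred lens',lensp,'pred px',proj(ct,lensp+[0,0,.004]))
print('top-> at rim top',onz(ct,uv,lensp[2]+.006))
print('exp radius px', 31/1000*540.9/(ct[1]@lensp+ct[2])[2])
print('handle end pred side zoom',[((proj(cs,pos+M@np.array([65.5,y,-40+h])/1000)-[150,180])*5).round(0).tolist() for y in(-7,7) for h in (-8,8)])
# seal ring from side0/side9
for n,box in (('side0.png',(203,248,232,270)),):
    r=rd(n); x0,y0,x1,y1=box; m=np.zeros(r.shape[:2],'uint8'); m[y0:y1,x0:x1]=(r.min(2)[y0:y1,x0:x1]>105); 
    c,_=cv2.findContours(m,cv2.RETR_EXTERNAL,cv2.CHAIN_APPROX_NONE); k=max(c,key=len); e=cv2.fitEllipse(k); print(n,e,cv2.boundingRect(k),onz(cs,e[0],.025))
```

```text
[0.55515053 0.26598729 0.11093241] 0.3524725812341139
wrist11.png 134 [[302, 343], [303, 342], [303, 342]]
wrist12.png 134 [[300, 341], [301, 340], [302, 340]]
wrist13.png 134 [[300, 340], [300, 340], [296, 340]]
circle [229.10359507 231.75391839] 12.966120938704645
pred lens [0.63847847 0.25287372 0.15124047] pred px [228.36264758 231.60372986]
top-> at rim top [0.63773608 0.25085157 0.15724047]
exp radius px 13.444618958244048
handle end pred side zoom [[282.0, 384.0], [287.0, 420.0], [240.0, 385.0], [246.0, 421.0]]
side0.png ((215.09967041015625, 262.86187744140625), (5.833612442016602, 16.989147186279297), 83.33575439453125) (206, 261, 20, 6) [0.62673463 0.25629368 0.025     ]
```

Run:
```python
from h import *
cs=cam('side')
print('window',onz(cs,(160+391.5/7,225+224/7),.031),'screws',onz(cs,(160+76/7,225+360/7),.024),onz(cs,(160+558/7,225+348/7),.024))
st={'ee_pos':np.array([.61343,.2612,.1947]),'eef_rot':np.array([-.246,-3.13,-.001])}
c=cam('wrist',st)
for px in [(431,339.6),(429.3,341),(428,332)]:
    o,d=ray(c,px); a=np.array([.6975,.3218]); k=np.dot(a-o[:2],d[:2])/np.dot(d[:2],d[:2]); p=o+k*d; print('collar wrist',p)
st={'ee_pos':np.array([.59698,.26134,.1108]),'eef_rot':np.array([-.243,-3.129,-.002])}; c=cam('wrist',st)
print('pad',onz(c,(321.5,231),.0317))
print('screws',onz(c,(245,216),.024),onz(c,(450,217),.024))
print(tool((.5550,.2664,.0865),np.pi-.154))
```

```text
window [0.63773722 0.25318223 0.031     ] screws [0.60369677 0.34543957 0.024     ] [0.58243218 0.21100012 0.024     ]
collar wrist [0.69740021 0.32210916 0.12586413]
collar wrist [0.69782989 0.32074652 0.12657665]
collar wrist [0.69726395 0.32252471 0.11613924]
pad [0.59702082 0.26091772 0.0317    ]
screws [0.58115626 0.21230129 0.024     ] [0.60287041 0.34596609 0.024     ]
(array([ 0.3,  0.3, 24.4]), np.float64(0.0), np.float64(2.988))
```

Three independent estimates put the collar line at z ≈ 0.1265 (side+top 0.1268, wrist 0.126–0.1266). The seal centre is (0.638, 0.2535) from seal, window and pad alike. Lowering 24.5 mm.

Emit:
{"fn": "apply_moves", "kwargs": {
  "moves": [
    [-1,0,0,4,0],
    [-1,0,0,9,0],
    [-1,0,0,14,0],
    [-1,0,0,18,0],
    [-1,0,0,21,0],
    [-1,0,0,23,0],
    [-1,0,0,24,0],
    [-1,0,0,24.5,0]
  ]
}}

```text
clock: 17.45
ee_pos: [0.5553, 0.2661, 0.0865]
eef_rot: [0.241, 3.128, 0.007]
ft_force: [0.4, -0.4, -0.8]
opening: 0.0126
```

Run:
```python
from h import *
for n in ('side','top'):
    im=vision.camera(n); save(im,n+'14.png')
s=manip.sense();w=vision.camera('wrist');save(w,'wrist14.png'); g=w.max(2).astype(int)
print('end row',115+np.argmax(g[115:160,322]<80))
M=R.from_rotvec(s['eef_rot']).as_matrix();pos=s['ee_pos'];L=pos+M@np.array([-84.5,0,-40.2])/1000
print(pos,'lens',L,s['ft_force'],s['opening'],np.abs(s['qvel']).max())
cs=cam('side');ct=cam('top')
P=lambda x,y,z: pos+M@np.array([x,y,z-40.2])/1000
im=cv2.imread('pics/side14.png')[180:300,150:270]; z=cv2.resize(im,None,fx=5,fy=5,interpolation=cv2.INTER_CUBIC)
for y in(-7,7):
  for h in(-8,8):
    u=(proj(cs,P(65.5,y,h))-[150,180])*5; cv2.circle(z,tuple(int(v) for v in u),3,(0,255,0),-1)
im=cv2.imread('pics/top14.png')[180:300,170:290]; z2=cv2.resize(im,None,fx=5,fy=5,interpolation=cv2.INTER_CUBIC)
for a in np.linspace(0,6.28,30):
    u=(proj(ct,P(-84.5+31*np.cos(a),31*np.sin(a),-8))-[170,180])*5; cv2.circle(z2,tuple(int(v) for v in u),2,(0,255,0),-1)
u=(proj(ct,[.638,.2535,.1268])-[170,180])*5; cv2.circle(z2,tuple(int(v) for v in u),4,(0,0,255),-1)
cv2.imwrite('pics/chk14.png',cv2.resize(np.hstack([z,z2]),(800,400)))
```

```text
end row 134
[0.55530457 0.26608857 0.08650205] lens [0.6386266  0.25297106 0.12701947] [-0.72520292 -1.15795201 -1.95088154] 0.012424175831866387 0.001461612685505964
```

View pics/chk14.png

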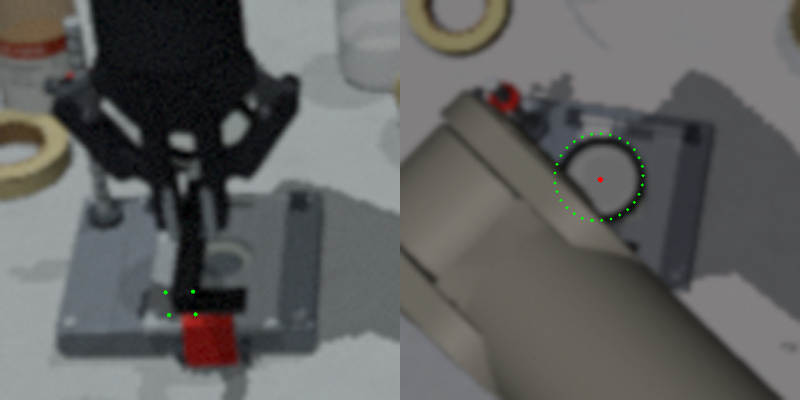

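Overlay: the lens rim circle matches the top view, with the seal mark at its centre. In the side view the handle end sits about 1.5 px off prediction. I'll check tilt through the handle's apparent width, comparing the lying pose with now.

Run:
```python
from h import *
rd=lambda n: cv2.cvtColor(cv2.imread('pics/'+n),cv2.COLOR_BGR2RGB)
def wid(n):
    g=rd(n).max(2).astype(float); out=[]
    for r in range(145,225,1):
        row=g[r]; 
        bl=np.median(row[280:292]); br=np.median(row[350:362]); dk=np.median(row[312:330])
        tl=(bl+dk)/2; tr=(br+dk)/2
        i=320
        while row[i]<tl: i-=1
        a=i+(row[i]-tl)/(row[i]-row[i+1])
        j=320
        while row[j]<tr: j+=1
        b=j-(row[j]-tr)/(row[j]-row[j-1]); out.append((b-a,(a+b)/2))
    o=np.array(out); return np.median(o[:30],0).round(2),np.median(o[30:60],0).round(2),np.median(o[60:],0).round(2)
for n in ('wrist11.png','wrist12.png','wrist13.png','wrist14.png'): print(n,*wid(n))
# side handle end: lying vs now, lower end of the dark bar
cs=cam('side')
def zoom(n,u):
    x,y=int(u[0])-15,int(u[1])-15; return cv2.resize(cv2.imread('pics/'+n)[y:y+30,x:x+30],(390,390),interpolation=cv2.INTER_LINEAR),x,y
ux=np.array([np.cos(-.154),np.sin(-.154),0]); uy=np.array([-ux[1],ux[0],0])
s=manip.sense()
ims=[]
for n,pos,L in (('side9.png',None,np.array([.6125,-.1064,.020])),('side14.png',None,np.array([.6386,.2530,.1270]))):
    E=L-.15*ux; z,x,y=zoom(n,proj(cs,E))
    for a in(-.007,.007):
        for h in(-.008,.008):
            u=(proj(cs,E+uy*a+[0,0,h])-[x,y]+.5)*13; cv2.circle(z,tuple(int(v) for v in u),3,(0,255,0),-1)
    ims.append(z)
cv2.imwrite('pics/ends.png',np.hstack(ims))
```

```text
wrist11.png [ 43.94 322.2 ] [ 42.69 322.36] [ 41.74 322.6 ]
wrist12.png [ 43.49 320.44] [ 43.76 319.7 ] [ 43.29 319.74]
wrist13.png [ 43.39 320.3 ] [ 43.65 319.66] [ 43.02 319.86]
wrist14.png [ 43.42 320.2 ] [ 43.92 319.61] [ 42.99 319.83]
```

View pics/ends.png

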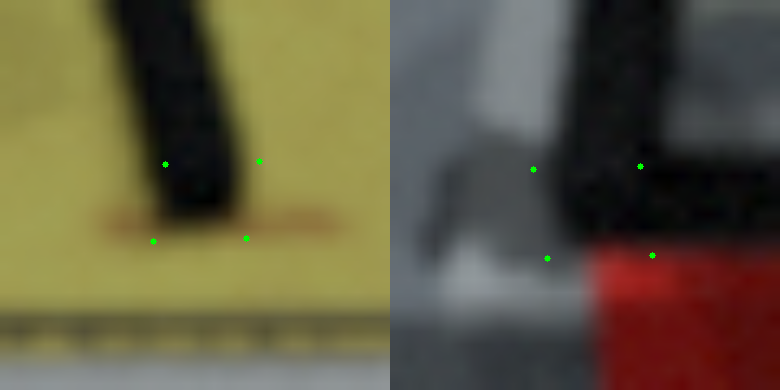

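The side view shows the same 1.5 px offset when the lens lay flat on the book, so that is calibration and not tilt: the lens is level. The arm is at rest and the frame is still flat under its catch, so I'm handing in.

Run:
```python
from h import *
s=manip.sense(); print(s['clock'],s['ee_pos'],s['opening'],np.abs(s['qvel']).max())
print(manip.finish_job())
```

```text
17.6 [0.55534628 0.26614257 0.08654822] 0.012541075338247694 0.0019191249220680553
the job is handed in; nothing more can be done
None
```

I shut the hold-down frame until it stayed under its red catch. Then I took the lens off the log book and handed in at 17.6 s, holding it still and level over the seal.

**Last checks**
- **Frame:** it met a hard stop at about 15 N. It stayed flat after the fingers lifted off, and still looked flat in the final pictures.
- **Lens position:** the lens centre works out at (0.6386, 0.2530, 0.1270). I measured the seal centre at (0.638, 0.2535), so it is about 1 mm off seen from above. The top view agrees within about 2 mm.
- **Height:** I measured the collar's white line at 0.126–0.127 from three camera views, so the two lines should match within about 1 mm. I worked out the lens height from how it was gripped and did not see the two lines side by side, because the gripper hid the lens in the side view.
- **Level and still:** the handle end looks the same as when the lens lay flat on the book, so there is no visible tilt. Joint speeds were about 0.002 rad/s. The grip is set to 50 N, with the fingers 12.5 mm apart on the handle.

**Disagreements**
- **Fingertips:** the real tips sit about 37 mm behind the reported tool point. Both cameras and the contact with the frame showed this, and I corrected for it. My first press, before I noticed, stopped short with the frame still about 0.28 rad open.
- **Side camera:** it shows the handle end about 1.5 px off where I expected. The same offset was there when the lens lay flat, so I put it down to calibration.

I saw nothing to suggest that the collar or the loose items moved, but I did not measure them again at the end.

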